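Swap a failed battery cell and hook up the voltage loggers

TASK

One cell in the dock has failed: its vent has popped up. Take the logger off its post, press its ejector lever so that the cell rises, lift it out and stand it gently, upright, on the floor of the reject tray; stand the fresh cell in a free pocket, post towards the deck like the others, and push it down flush. Then, or in between, set a cordless logger flat on the deck in front of every sound cell, the fresh one too, hooked on its post (pinch it so that the hook comes out, set it down around the post, let go), and when all is ready press the start key fully down and let go; the sound cells stay down in their pockets and the tools and tape on the bench where they are.

Things in the scene. Friction and masses are not known exactly. Their poses are not given: they have to be found in the camera images.
- dock: bench dock for battery cells, fixed, grey metal, flat top (deck) 80 mm above the bench, 300 mm wide (y -171 to 129). Origin at bench level, x to the back, y to the left. Front deck from x = -110 to 0 mm; behind it four pockets centred at x = 51, y = 93, 31, -31, -93 mm, some maybe empty. A seated cell's top is flush with the deck, 2 mm play all round; only its post and a popped vent stand above
- lever1 (a joint): ejector lever of the pocket at dock y = 93 (leftmost) mm: rad, 0 at rest, 0.36 pressed down to its stop, which lifts that cell about 30 mm. Aluminium paddle 48 x 36 mm in front of the dock, middle of its top at dock x = -138, z = 76 mm at rest; it goes down 34 mm. Takes 8 to 13 N; stiff, it stays put and holds the cell up; a cell pushed down goes against it and resets it
- lever2 (a joint): ejector lever of the pocket at dock y = 31 mm: rad, 0 at rest, 0.36 pressed down to its stop, which lifts that cell about 30 mm. Aluminium paddle 48 x 36 mm in front of the dock, middle of its top at dock x = -138, z = 76 mm at rest; it goes down 34 mm. Takes 8 to 13 N; stiff, it stays put and holds the cell up; a cell pushed down goes against it and resets it
- lever3 (a joint): ejector lever of the pocket at dock y = -31 mm: rad, 0 at rest, 0.36 pressed down to its stop, which lifts that cell about 30 mm. Aluminium paddle 48 x 36 mm in front of the dock, middle of its top at dock x = -138, z = 76 mm at rest; it goes down 34 mm. Takes 8 to 13 N; stiff, it stays put and holds the cell up; a cell pushed down goes against it and resets it
- lever4 (a joint): ejector lever of the pocket at dock y = -93 (rightmost) mm: rad, 0 at rest, 0.36 pressed down to its stop, which lifts that cell about 30 mm. Aluminium paddle 48 x 36 mm in front of the dock, middle of its top at dock x = -138, z = 76 mm at rest; it goes down 34 mm. Takes 8 to 13 N; stiff, it stays put and holds the cell up; a cell pushed down goes against it and resets it
- cell1_post (a point): terminal post of a sound battery cell seated in one of the dock's pockets (may be absent): brass, 10 mm diameter, 30 mm tall; this point is on its axis, 16 mm above the cell's top, 80 above its underside, x along the dock's x. The cell is an aluminium block 90 x 28 x 64 mm tall, about 0.4 kg, its middle 32 mm behind the post (+x); the vent in the middle of its top is a flat flush disc
- cell2_post (a point): terminal post of a sound battery cell seated in one of the dock's pockets (may be absent): brass, 10 mm diameter, 30 mm tall; this point is on its axis, 16 mm above the cell's top, 80 above its underside, x along the dock's x. The cell is an aluminium block 90 x 28 x 64 mm tall, about 0.4 kg, its middle 32 mm behind the post (+x); the vent in the middle of its top is a flat flush disc
- cell3_post (a point): terminal post of a sound battery cell seated in one of the dock's pockets (may be absent): brass, 10 mm diameter, 30 mm tall; this point is on its axis, 16 mm above the cell's top, 80 above its underside, x along the dock's x. The cell is an aluminium block 90 x 28 x 64 mm tall, about 0.4 kg, its middle 32 mm behind the post (+x); the vent in the middle of its top is a flat flush disc
- popped_cell: the failed battery cell, seated in one of the pockets like the sound ones: aluminium block 90 (x) x 28 (y) x 64 mm tall, about 0.4 kg, brass post 10 mm thick, 30 mm tall at local x = -32 mm, but the vent in the middle of its top has popped up: a steel mushroom cap 24 mm wide, 22 mm tall. Origin: centre of its underside, z up, x along the dock's x
- logger1: cordless logger with sprung hook probe, lying flat; grey and black plastic, 134 x 38 x 55 mm tall, 0.18 kg. Origin: underside, rear face of its finger flange; x forward to nose and hook, z up. Upright flange: x 0 to 6 mm, 38 wide, 54 tall. Pod behind it, x -30 to 0, 36 wide, 32 tall. In front a nose tube, 12 thick, axis z = 16, ends in a flat nose face at x = 62, 32 wide
- logger2: a logger like logger1. Upright thumb plate of its plunger: 34 wide, 55 tall, rear face at x = -58 mm at rest, -36 pressed home. Pinch flange and thumb plate together lengthwise from above (one finger ahead of the flange, over the nose tube, tips above z = 23; one behind the thumb plate): the hook runs out, and the logger can be carried so
- logger3: a logger like logger1 and logger2. A hook bar, 5 mm steel wire across the front at z = 16, y -12 to +12 mm, moves with the plunger (its shank runs along y = -12): at rest it touches the nose face, pressed home it stands 22 mm ahead of it, leaving room for a post, open upwards and downwards. The loggers lie on a fixed grey felt mat 3 mm thick
- logger4: a logger like logger1 to logger3; at the start it lies on the dock's deck, hooked on the post of the popped cell
- fresh_cell_post (a point): terminal post of the fresh cell, which at the start stands upright on the bench to the right of the dock; same shape and size as the other sound cells (see cell1_post: this point is 80 mm above the cell's underside, the cell's middle lies 32 mm along +x of this point). Its post belongs at the deck side of the pocket, as on the others
- plunger1 (a joint): plunger and hook of logger 1: m, 0 at rest (hook shut on the nose) to 0.022 pressed home (hook out); spring 2.6 N at rest, 7.5 N pressed home; about 0.010 when the hook holds a post
- plunger2 (a joint): plunger and hook of logger 2: m, 0 at rest (hook shut on the nose) to 0.022 pressed home (hook out); spring 2.6 N at rest, 7.5 N pressed home; about 0.010 when the hook holds a post
- plunger3 (a joint): plunger and hook of logger 3: m, 0 at rest (hook shut on the nose) to 0.022 pressed home (hook out); spring 2.6 N at rest, 7.5 N pressed home; about 0.010 when the hook holds a post
- plunger4 (a joint): plunger and hook of logger 4: m, 0 at rest (hook shut on the nose) to 0.022 pressed home (hook out); spring 2.6 N at rest, 7.5 N pressed home; about 0.010 when the hook holds a post
- reject_tray: shallow open steel tray on the bench, fixed, 160 (its x) x 120 x 34 mm tall, wall and floor 4 mm. Origin: centre of its underside
- start_key (a joint): round black start key, 28 mm diameter, on the right end of the dock's deck, centre at dock x = -60, y = -146 mm, its top 18 mm above the deck: m, 0 at rest, 0.006 fully down (5 N), springs back
- wrench: open-end wrench lying on the bench, 190 mm, not part of the job
- screwdriver: screwdriver lying on the bench, 170 mm, not part of the job
- tape_roll: roll of tape, 96 mm diameter, 24 mm tall, not part of the job
- socket: wrench socket standing on the bench, 27 mm diameter, 38 mm tall, not part of the job
Things that resemble listed ones, but are neither listed nor needed, are in the scene too. Leave any pink or yellow look-alike of the logger4 alone.

How it is judged (in metres and radians):
On the way, in this order (a step that is already met when the one before it is completed fails the run):
1. the popped cell, its logger taken off, has been raised in its pocket by its ejector lever, with no finger holding it (((y of popped_cell in the frame of dock between 0.073 and 0.113 m and value of joint lever1 above 0.24 rad) or (y of popped_cell in the frame of dock between 0.011 and 0.051 m and value of joint lever2 above 0.24 rad) or (y of popped_cell in the frame of dock between -0.051 and -0.011 m and value of joint lever3 above 0.24 rad) or (y of popped_cell in the frame of dock between -0.113 and -0.073 m and value of joint lever4 above 0.24 rad)) and z of popped_cell in the frame of dock above 0.035 m and contact force between the fingers and popped_cell below 0.5 N and not (x of popped_cell in the frame of logger4 between 0.088 and 0.11 m and y of popped_cell in the frame of logger4 between -0.02 and 0.02 m and value of joint plunger4 above 0.005 m)), for 0.2 s.
2. the popped cell stands in the reject tray, the fresh cell is down in a pocket and every sound cell has a logger hooked on its post (x of popped_cell in the frame of reject_tray between -0.075 and 0.075 m and y of popped_cell in the frame of reject_tray between -0.055 and 0.055 m and z of popped_cell in the frame of reject_tray below 0.015 m and angle between popped_cell's own z axis and vertical below 0.2 rad and x of fresh_cell_post in the frame of dock between 0.013 and 0.025 m and y of fresh_cell_post in the frame of dock between -0.1 and 0.1 m and z of fresh_cell_post in the frame of dock between 0.092 and 0.1 m and angle between fresh_cell_post's own z axis and vertical below 0.08 rad and ((x of cell1_post in the frame of logger1 between 0.058 and 0.078 m and y of cell1_post in the frame of logger1 between -0.011 and 0.011 m and z of cell1_post in the frame of logger1 between 0.002 and 0.03 m and value of joint plunger1 between 0.006 and 0.0145 m and angle between logger1's own z axis and vertical below 0.2 rad) or (x of cell1_post in the frame of logger2 between 0.058 and 0.078 m and y of cell1_post in the frame of logger2 between -0.011 and 0.011 m and z of cell1_post in the frame of logger2 between 0.002 and 0.03 m and value of joint plunger2 between 0.006 and 0.0145 m and angle between logger2's own z axis and vertical below 0.2 rad) or (x of cell1_post in the frame of logger3 between 0.058 and 0.078 m and y of cell1_post in the frame of logger3 between -0.011 and 0.011 m and z of cell1_post in the frame of logger3 between 0.002 and 0.03 m and value of joint plunger3 between 0.006 and 0.0145 m and angle between logger3's own z axis and vertical below 0.2 rad) or (x of cell1_post in the frame of logger4 between 0.058 and 0.078 m and y of cell1_post in the frame of logger4 between -0.011 and 0.011 m and z of cell1_post in the frame of logger4 between 0.002 and 0.03 m and value of joint plunger4 between 0.006 and 0.0145 m and angle between logger4's own z axis and vertical below 0.2 rad)) and ((x of cell2_post in the frame of logger1 between 0.058 and 0.078 m and y of cell2_post in the frame of logger1 between -0.011 and 0.011 m and z of cell2_post in the frame of logger1 between 0.002 and 0.03 m and value of joint plunger1 between 0.006 and 0.0145 m and angle between logger1's own z axis and vertical below 0.2 rad) or (x of cell2_post in the frame of logger2 between 0.058 and 0.078 m and y of cell2_post in the frame of logger2 between -0.011 and 0.011 m and z of cell2_post in the frame of logger2 between 0.002 and 0.03 m and value of joint plunger2 between 0.006 and 0.0145 m and angle between logger2's own z axis and vertical below 0.2 rad) or (x of cell2_post in the frame of logger3 between 0.058 and 0.078 m and y of cell2_post in the frame of logger3 between -0.011 and 0.011 m and z of cell2_post in the frame of logger3 between 0.002 and 0.03 m and value of joint plunger3 between 0.006 and 0.0145 m and angle between logger3's own z axis and vertical below 0.2 rad) or (x of cell2_post in the frame of logger4 between 0.058 and 0.078 m and y of cell2_post in the frame of logger4 between -0.011 and 0.011 m and z of cell2_post in the frame of logger4 between 0.002 and 0.03 m and value of joint plunger4 between 0.006 and 0.0145 m and angle between logger4's own z axis and vertical below 0.2 rad)) and ((x of cell3_post in the frame of logger1 between 0.058 and 0.078 m and y of cell3_post in the frame of logger1 between -0.011 and 0.011 m and z of cell3_post in the frame of logger1 between 0.002 and 0.03 m and value of joint plunger1 between 0.006 and 0.0145 m and angle between logger1's own z axis and vertical below 0.2 rad) or (x of cell3_post in the frame of logger2 between 0.058 and 0.078 m and y of cell3_post in the frame of logger2 between -0.011 and 0.011 m and z of cell3_post in the frame of logger2 between 0.002 and 0.03 m and value of joint plunger2 between 0.006 and 0.0145 m and angle between logger2's own z axis and vertical below 0.2 rad) or (x of cell3_post in the frame of logger3 between 0.058 and 0.078 m and y of cell3_post in the frame of logger3 between -0.011 and 0.011 m and z of cell3_post in the frame of logger3 between 0.002 and 0.03 m and value of joint plunger3 between 0.006 and 0.0145 m and angle between logger3's own z axis and vertical below 0.2 rad) or (x of cell3_post in the frame of logger4 between 0.058 and 0.078 m and y of cell3_post in the frame of logger4 between -0.011 and 0.011 m and z of cell3_post in the frame of logger4 between 0.002 and 0.03 m and value of joint plunger4 between 0.006 and 0.0145 m and angle between logger4's own z axis and vertical below 0.2 rad)) and ((x of fresh_cell_post in the frame of logger1 between 0.058 and 0.078 m and y of fresh_cell_post in the frame of logger1 between -0.011 and 0.011 m and z of fresh_cell_post in the frame of logger1 between 0.002 and 0.03 m and value of joint plunger1 between 0.006 and 0.0145 m and angle between logger1's own z axis and vertical below 0.2 rad) or (x of fresh_cell_post in the frame of logger2 between 0.058 and 0.078 m and y of fresh_cell_post in the frame of logger2 between -0.011 and 0.011 m and z of fresh_cell_post in the frame of logger2 between 0.002 and 0.03 m and value of joint plunger2 between 0.006 and 0.0145 m and angle between logger2's own z axis and vertical below 0.2 rad) or (x of fresh_cell_post in the frame of logger3 between 0.058 and 0.078 m and y of fresh_cell_post in the frame of logger3 between -0.011 and 0.011 m and z of fresh_cell_post in the frame of logger3 between 0.002 and 0.03 m and value of joint plunger3 between 0.006 and 0.0145 m and angle between logger3's own z axis and vertical below 0.2 rad) or (x of fresh_cell_post in the frame of logger4 between 0.058 and 0.078 m and y of fresh_cell_post in the frame of logger4 between -0.011 and 0.011 m and z of fresh_cell_post in the frame of logger4 between 0.002 and 0.03 m and value of joint plunger4 between 0.006 and 0.0145 m and angle between logger4's own z axis and vertical below 0.2 rad)) and contact force between the fingers and popped_cell below 0.5 N), for 0.2 s.
3. the start key is pressed down (value of joint start_key above 0.0042 m), for 0.05 s.
At the end, for the whole second after the job is handed in: popped cell upright (0.2 rad), at rest on the tray's floor; fresh cell flush (4 mm) in a pocket; the other sound cells still in theirs (12 mm); each sound cell's post held between hook and nose of a logger lying flat (0.2 rad), plunger 6 to 14.5 mm open, post within 11 mm of its centre line; key up (x of popped_cell in the frame of reject_tray between -0.075 and 0.075 m and y of popped_cell in the frame of reject_tray between -0.055 and 0.055 m and z of popped_cell in the frame of reject_tray below 0.015 m and angle between popped_cell's own z axis and vertical below 0.2 rad and linear speed of popped_cell below 0.02 m/s and x of fresh_cell_post in the frame of dock between 0.013 and 0.025 m and y of fresh_cell_post in the frame of dock between -0.1 and 0.1 m and z of fresh_cell_post in the frame of dock between 0.092 and 0.1 m and angle between fresh_cell_post's own z axis and vertical below 0.08 rad and ((x of cell1_post in the frame of logger1 between 0.058 and 0.078 m and y of cell1_post in the frame of logger1 between -0.011 and 0.011 m and z of cell1_post in the frame of logger1 between 0.002 and 0.03 m and value of joint plunger1 between 0.006 and 0.0145 m and angle between logger1's own z axis and vertical below 0.2 rad) or (x of cell1_post in the frame of logger2 between 0.058 and 0.078 m and y of cell1_post in the frame of logger2 between -0.011 and 0.011 m and z of cell1_post in the frame of logger2 between 0.002 and 0.03 m and value of joint plunger2 between 0.006 and 0.0145 m and angle between logger2's own z axis and vertical below 0.2 rad) or (x of cell1_post in the frame of logger3 between 0.058 and 0.078 m and y of cell1_post in the frame of logger3 between -0.011 and 0.011 m and z of cell1_post in the frame of logger3 between 0.002 and 0.03 m and value of joint plunger3 between 0.006 and 0.0145 m and angle between logger3's own z axis and vertical below 0.2 rad) or (x of cell1_post in the frame of logger4 between 0.058 and 0.078 m and y of cell1_post in the frame of logger4 between -0.011 and 0.011 m and z of cell1_post in the frame of logger4 between 0.002 and 0.03 m and value of joint plunger4 between 0.006 and 0.0145 m and angle between logger4's own z axis and vertical below 0.2 rad)) and ((x of cell2_post in the frame of logger1 between 0.058 and 0.078 m and y of cell2_post in the frame of logger1 between -0.011 and 0.011 m and z of cell2_post in the frame of logger1 between 0.002 and 0.03 m and value of joint plunger1 between 0.006 and 0.0145 m and angle between logger1's own z axis and vertical below 0.2 rad) or (x of cell2_post in the frame of logger2 between 0.058 and 0.078 m and y of cell2_post in the frame of logger2 between -0.011 and 0.011 m and z of cell2_post in the frame of logger2 between 0.002 and 0.03 m and value of joint plunger2 between 0.006 and 0.0145 m and angle between logger2's own z axis and vertical below 0.2 rad) or (x of cell2_post in the frame of logger3 between 0.058 and 0.078 m and y of cell2_post in the frame of logger3 between -0.011 and 0.011 m and z of cell2_post in the frame of logger3 between 0.002 and 0.03 m and value of joint plunger3 between 0.006 and 0.0145 m and angle between logger3's own z axis and vertical below 0.2 rad) or (x of cell2_post in the frame of logger4 between 0.058 and 0.078 m and y of cell2_post in the frame of logger4 between -0.011 and 0.011 m and z of cell2_post in the frame of logger4 between 0.002 and 0.03 m and value of joint plunger4 between 0.006 and 0.0145 m and angle between logger4's own z axis and vertical below 0.2 rad)) and ((x of cell3_post in the frame of logger1 between 0.058 and 0.078 m and y of cell3_post in the frame of logger1 between -0.011 and 0.011 m and z of cell3_post in the frame of logger1 between 0.002 and 0.03 m and value of joint plunger1 between 0.006 and 0.0145 m and angle between logger1's own z axis and vertical below 0.2 rad) or (x of cell3_post in the frame of logger2 between 0.058 and 0.078 m and y of cell3_post in the frame of logger2 between -0.011 and 0.011 m and z of cell3_post in the frame of logger2 between 0.002 and 0.03 m and value of joint plunger2 between 0.006 and 0.0145 m and angle between logger2's own z axis and vertical below 0.2 rad) or (x of cell3_post in the frame of logger3 between 0.058 and 0.078 m and y of cell3_post in the frame of logger3 between -0.011 and 0.011 m and z of cell3_post in the frame of logger3 between 0.002 and 0.03 m and value of joint plunger3 between 0.006 and 0.0145 m and angle between logger3's own z axis and vertical below 0.2 rad) or (x of cell3_post in the frame of logger4 between 0.058 and 0.078 m and y of cell3_post in the frame of logger4 between -0.011 and 0.011 m and z of cell3_post in the frame of logger4 between 0.002 and 0.03 m and value of joint plunger4 between 0.006 and 0.0145 m and angle between logger4's own z axis and vertical below 0.2 rad)) and ((x of fresh_cell_post in the frame of logger1 between 0.058 and 0.078 m and y of fresh_cell_post in the frame of logger1 between -0.011 and 0.011 m and z of fresh_cell_post in the frame of logger1 between 0.002 and 0.03 m and value of joint plunger1 between 0.006 and 0.0145 m and angle between logger1's own z axis and vertical below 0.2 rad) or (x of fresh_cell_post in the frame of logger2 between 0.058 and 0.078 m and y of fresh_cell_post in the frame of logger2 between -0.011 and 0.011 m and z of fresh_cell_post in the frame of logger2 between 0.002 and 0.03 m and value of joint plunger2 between 0.006 and 0.0145 m and angle between logger2's own z axis and vertical below 0.2 rad) or (x of fresh_cell_post in the frame of logger3 between 0.058 and 0.078 m and y of fresh_cell_post in the frame of logger3 between -0.011 and 0.011 m and z of fresh_cell_post in the frame of logger3 between 0.002 and 0.03 m and value of joint plunger3 between 0.006 and 0.0145 m and angle between logger3's own z axis and vertical below 0.2 rad) or (x of fresh_cell_post in the frame of logger4 between 0.058 and 0.078 m and y of fresh_cell_post in the frame of logger4 between -0.011 and 0.011 m and z of fresh_cell_post in the frame of logger4 between 0.002 and 0.03 m and value of joint plunger4 between 0.006 and 0.0145 m and angle between logger4's own z axis and vertical below 0.2 rad)) and distance of each of cell1_post, cell2_post, cell3_post from where it was at the start of the episode below 0.012 m and value of joint start_key below 0.002 m); the robot touches nothing.
It fails at once if a sound cell is pulled or ejected from its pocket (moved more than 15 mm) (distance of any of cell1_post, cell2_post, cell3_post from where it was at the start of the episode above 0.015 m).
It fails at once if the popped cell is dropped (moves at over 1 m/s without being held) (linear speed of popped_cell above 1 m/s and contact force between the fingers and popped_cell below 0.1 N).
It fails at once if the wrench, screwdriver, tape roll or socket is moved by more than 50 mm (distance of any of wrench, screwdriver, tape_roll, socket from where it was at the start of the episode above 0.05 m).
Of cell1, cell2, cell3 only 2 to 3 are there at a start; the rules pass over those that are not, and their reading is None.
At some moment in a run one of logger1, logger2, logger3, logger4 may be knocked a few centimetres aside while the robot is not near it.
It also fails if it takes over 208 s, if anything falls off the work surface, if the arm or the gripper's body presses on something with over 40 N, if the wrist force passes 120 N, or if a joint passes its speed limit or range.

ROBOT

A 6-joint arm with a two-finger parallel gripper is mounted at the origin on the work surface. World frame = base frame: x ahead of the robot, y to its left, z up, the work surface at z = 0. Lengths are in mm, angles in rad, forces in N, time in s.
With the tool pointing down it reaches from about 400 to 925 mm from the base axis. Payload 12.5 kg.
Tool frame: the origin (TCP) lies midway between the tips of the shut fingers; the grasp point (between the pads) lies 19 mm behind it; z points along the fingers, y is the line along which they close (so a half turn about z gives the same grasp; the last joint's range is limited). The gripper opens to 95 mm and grips with 3 to 60 N. Pads are 20 mm wide; open, the fingers measure 119 mm over their backs; the gripper's body (75 mm by 180 mm) begins 59 mm behind the grasp point.
Start: joints at [-1.454, 0.491, 1.559, -0, 1.092, -0.106], TCP at [138.123, -609.565, 214.661] pointing down, gripper open.
Joint ranges: [-3.1, 3.1], [-0.84, 2.19], [0.05, 2.79], [-1.13, 4.28], [0.06, 2.93], [-2.69, 2.69]. Speed limits (rad/s): [2.22, 2.22, 2.79, 3.14, 3.14, 3.14].

INTERFACE

Orientations are given as [roll, pitch, yaw] about the fixed x, y, z axes, in that order (R = Rz(yaw) Ry(pitch) Rx(roll)).
In Python, from cell import state, read_camera, camera_info, env gives the robot as it stands.
- The arm moves only by the tool move_arm, never from a script. Its argument "commands" is a list of rows, each a list of 3 entries, a list of its own where there are three numbers: the shift along the world's x, y, z in cm, then the turn, a rotation vector about the world's x, y, z in degrees, then the opening, from 0 (shut) to 1 (fully open). A call has 1 to 10 rows; each row shifts and turns the commanded pose from where the row before left it; what a row does not reach is not made up. A row lasts 1/10 s, in which the tool goes at most 50 mm and 8.59 degrees, less where a joint would pass 70% of its speed; a pose out of reach is approached as far as the arm can. A call with a gripper value outside its range is refused whole. The fingers move at their own pace and stop on an object; the grip force is fixed at half the most. Time passes only in rows, so rows that do not move let the fingers close. It gives the time, the measured TCP pose, the force, the opening and the grip force at its end, in the units of the state.
- state(): the state, without advancing time (a new reading comes with each control period).
- read_camera(name): name is "scene" or "top" or "wrist"; returns the picture (400x640x3 uint8, blue, green, red); there is no depth.
- camera_info(name): a dict with "K" (3x3 intrinsics, pixels), "k1" (the pictures are not rectified: a ray, as slopes to the right and down, at radius r is drawn at 1 + k1 r^2 times it, then the intrinsics apply), "cam_to_world" (4x4, takes a point from camera to world coordinates). Camera axes: x right, y down, z forward; pixel columns grow to the right and rows downward; lengths in mm; the calibration is good to about 2 mm. A picture is of the moment at which its call begins: read the wrist's pose just before it. camera_info takes no time and is no camera call; for the wrist camera it gives the pose at the moment of the call.
- env.job_done(): hands the job in; it is judged then, once.
The state is a dict: "t": time; "joints": joint angles; "qvel": joint speeds; "tau": joint torques, N m; "eef_pos": TCP position; "tcp_rot": TCP orientation; "ft_force": force on the tool from outside, world axes, zero at the start; "moment": the same for the moment, N m; "opening": opening from 0.0 (shut) to 1.0 (fully open); "grip_force": force on a finger pad.
Only numpy, scipy, OpenCV 4.12 (cv2) and the standard library are available. Lean on these libraries where they do the work, as an engineer would, in place of code of your own. Each camera call takes 0.05 s, during which the arm holds its last target. There are 200 camera calls.

## Working session

There is one attempt and no reset: what is moved stays moved. The work goes in short steps, Python scripts to look and compute and a tool call to move; the robot and the scene stay as the last step left them, time stands still between calls to the robot, and variables do not carry over. Pictures are saved under pics/ and viewed, at most 14 in all, crops included, and the job is handed in when it is done.

Besides the shell and the picture viewer there is one more tool, called after "Request:" in YAML: its name, and indented under it one key for each argument. move_arm: Moves the arm, as the interface text tells. Its arguments: {"type":"object","properties":{"commands":{"type":"array"}},"required":["commands"]}

```bash
ls; mkdir -p pics
cat > h.py <<'E'
import numpy as np, cv2
from cell import state, read_camera, camera_info, env
def snap(name,fn,scale=1,crop=None):
    info=camera_info(name); im=read_camera(name)
    np.save('pics/'+fn+'.npy',im); np.savez('pics/'+fn+'_info.npz',K=info['K'],k1=info['k1'],T=info['cam_to_world'])
    cv2.imwrite('pics/'+fn+'.png',im); return im
def load(fn):
    d=np.load('pics/'+fn+'_info.npz'); return d['K'],float(d['k1']),d['T']
def px2w(fn,u,v,z):
    K,k1,T=load(fn)
    d=np.array([(u-K[0,2])/K[0,0],(v-K[1,2])/K[1,1]]); x=d.copy()
    for _ in range(30): x=d/(1+k1*(x@x))
    r=T[:3,:3]@np.array([x[0],x[1],1]); o=T[:3,3]
    return o+r*(z-o[2])/r[2]
def w2px(fn,P):
    K,k1,T=load(fn); p=T[:3,:3].T@(np.array(P,float)-T[:3,3]); x=p[:2]/p[2]; x=x*(1+k1*(x@x))
    return np.array([K[0,0]*x[0]+K[0,2],K[1,1]*x[1]+K[1,2]])
E
python3 - <<'E'
from h import *
for n in ['scene','top','wrist']: snap(n,n+'0')
a=np.vstack([cv2.imread(f'pics/{n}0.png') for n in ['top']])
print(state()); print(load('top0'),load('scene0')[2])
E
```

```text
pics
{'t': 0.15, 'joints': array([-1.45358811e+00,  4.91386214e-01,  1.55930509e+00, -4.28439660e-05,
        1.09169583e+00, -1.05629781e-01]), 'qvel': array([-0.00094342, -0.00211683, -0.00069423,  0.00094522,  0.00107677,
       -0.00031419]), 'tau': array([ 2.32845385e-03, -6.12896776e+01, -2.58276540e+01,  6.93180598e-02,
        4.73433395e-02, -6.61780859e-05]), 'eef_pos': array([ 138.09722184, -609.37273171,  214.21916297]), 'tcp_rot': array([-3.14079859e+00, -4.59722345e-05,  2.22857744e-01]), 'ft_force': array([-0.13695392,  0.5819717 , -0.50828151]), 'moment': array([0.0550175 , 0.01503242, 0.010746  ]), 'grip_force': 0.0, 'opening': 1.0001039818060773}
(array([[383.19933249,   0.        , 325.2126186 ],
       [  0.        , 383.19933249, 198.24931619],
       [  0.        ,   0.        ,   1.        ]]), 0.0021876143994937988, array([[ 2.40555106e-02, -9.94488845e-01,  1.02045430e-01,
         3.57950531e+02],
       [-9.99534947e-01, -2.20121262e-02,  2.11034397e-02,
        -1.00643488e+01],
       [-1.87408985e-02, -1.02505628e-01, -9.94555868e-01,
         1.07771775e+03],
       [ 0.00000000e+00,  0.00000000e+00,  0.00000000e+00,
         1.00000000e+00]])) [[-8.56324688e-01  4.17165153e-01 -3.04435977e-01  7.85680993e+02]
 [ 5.16374195e-01  7.00885258e-01 -4.92054413e-01  5.06157789e+02]
 [ 8.10673434e-03 -5.78561224e-01 -8.15598670e-01  9.42571883e+02]
 [ 0.00000000e+00  0.00000000e+00  0.00000000e+00  1.00000000e+00]]
```

View pics/top0.png

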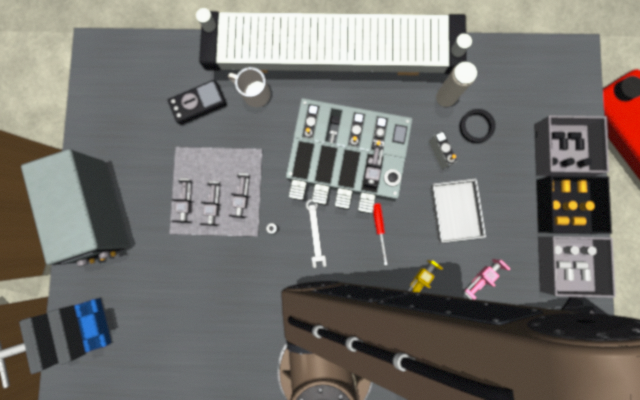

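View pics/scene0.png

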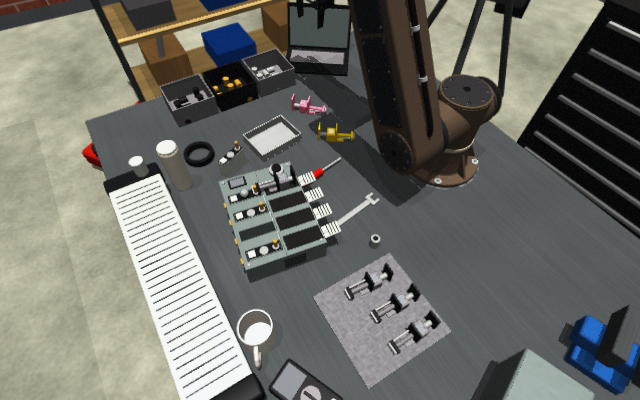

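The top view shows the dock at about (350,145), with cells in pockets 1, 3 and 4 and pocket 2 (333,120) empty. Logger4 is in front of pocket 4 at (374,165). The fresh cell is at (444,148), the tray at (458,210), and three loggers are on the mat at (182..241,200).

Run:
```python
from h import *
im=cv2.imread('pics/top0.png'); c=im[90:220,280:480]; cv2.imwrite('pics/topc.png',cv2.resize(c,None,fx=4,fy=4,interpolation=cv2.INTER_CUBIC))
for n,(u,v,z) in dict(dockBL=(303,100,80),dockBR=(411,117,80),dockFL=(289,178,80),dockFR=(400,199,80),fresh=(444,148,64),tray=(458,210,34),l1=(182,200,30),l2=(211,203,30),l3=(241,196,30),socket=(271,228,38)).items(): print(n,px2w('top0',u,v,z).round())
```

```text
dockBL [725.  77.  80.]
dockBR [ 683. -212.   80.]
dockFL [512. 108.  80.]
dockFR [ 463. -184.   80.]
fresh [ 604. -304.   64.]
tray [ 441. -349.   34.]
l1 [452. 408.  30.]
l2 [445. 327.  30.]
l3 [467. 245.  30.]
socket [380. 157.  38.]
```

View pics/topc.png

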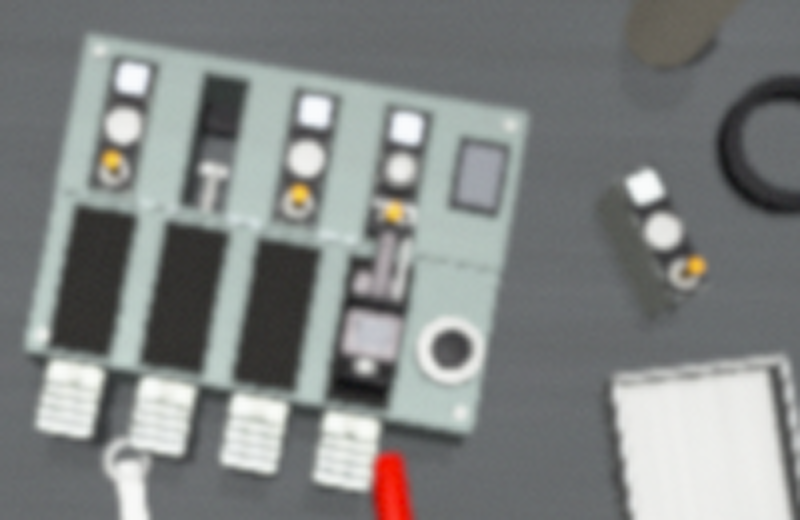

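View pics/wrist0.png

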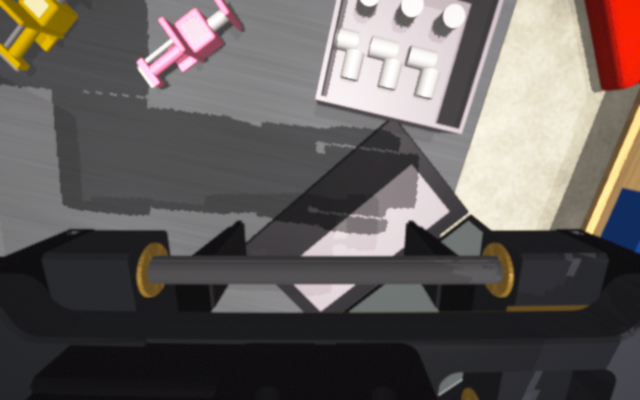

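The top crop confirms it: the popped cell is in pocket 4 with logger4, pocket 2 is empty, the key is at (450,350) and the screwdriver handle is just in front of lever 4. The wrist view shows the camera looking ahead of the fingers. Next I move to look at the dock from close up.

Run:
```python
from h import *
from scipy.spatial.transform import Rotation as R
s=state(); i=camera_info('wrist'); T=np.eye(4); T[:3,:3]=R.from_euler('xyz',s['tcp_rot']).as_matrix(); T[:3,3]=s['eef_pos']
print((np.linalg.inv(T)@i['cam_to_world']).round(3), i['K'].round(1), i['k1'])
```

```text
[[-1.00000e-03 -9.72000e-01 -2.37000e-01  6.63680e+01]
 [ 1.00000e+00 -0.00000e+00 -2.00000e-03 -1.53000e-01]
 [ 2.00000e-03 -2.37000e-01  9.72000e-01 -1.70181e+02]
 [ 0.00000e+00  0.00000e+00  0.00000e+00  1.00000e+00]] [[303.1   0.  324.7]
 [  0.  303.1 198.7]
 [  0.    0.    1. ]] -0.027332040157420277
```

Request:
move_arm:
  commands:
    - [[2, 4, 3.5], [0, 0, -2.2], 1]
    - [[2, 5, 2], [0, 0, -2.2], 1]
    - [[2, 5, 2], [0, 0, -2.2], 1]
    - [[2, 5, 2], [0, 0, -2.2], 1]
    - [[2, 5, 2], [0, 0, -2.2], 1]
    - [[2, 5, 2], [0, 0, -2.2], 1]
    - [[2, 5, 2], [0, 0, -2.2], 1]
    - [[2, 5, 1], [0, 0, -2.2], 1]
    - [[2, 5, 1], [0, 0, -2.2], 1]
    - [[2, 5, 1], [0, 0, -2], 1]

```text
t: 1.15
eef_pos: [315.0, -174.4, 377.8]
tcp_rot: [3.141, -0.001, -0.16]
ft_force: [1.5, -0.2, -0.2]
opening: 0.999
grip_force: 0.0
```

Request:
move_arm:
  commands:
    - [[2, 3, 0], [0, 0, 0], 1]
    - [[2, 3, 0], [0, 0, 0], 1]
    - [[2, 3, 0], [0, 0, 0], 1]
    - [[1, 2, 0], [0, 0, 0], 1]
    - [[0, 0, 0], [0, 0, 0], 1]
    - [[0, 0, 0], [0, 0, 0], 1]

```text
t: 1.75
eef_pos: [384.8, -66.2, 377.2]
tcp_rot: [3.141, 0.0, -0.156]
ft_force: [-0.1, -0.3, 0.6]
opening: 1.0
grip_force: 0.0
```

Request:
move_arm:
  commands:
    - [[4, 0.5, 0], [0, 0, 0], 1]
    - [[4, 0.5, 0], [0, 0, 0], 1]
    - [[4, 0, 0], [0, 0, 0], 1]
    - [[2, 0, 0], [0, 0, 0], 1]
    - [[0, 0, 0], [0, 0, 0], 1]
    - [[0, 0, 0], [0, 0, 0], 1]

```text
t: 2.35
eef_pos: [524.3, -57.2, 376.9]
tcp_rot: [3.141, 0.001, -0.159]
ft_force: [-0.2, 0.0, 0.7]
opening: 0.996
grip_force: 0.0
```

```bash
python3 -c "
from h import *
snap('wrist','w1'); print(state()['eef_pos'])"
```

```text
[524.02870751 -57.07051882 377.2939007 ]
```

View pics/w1.png

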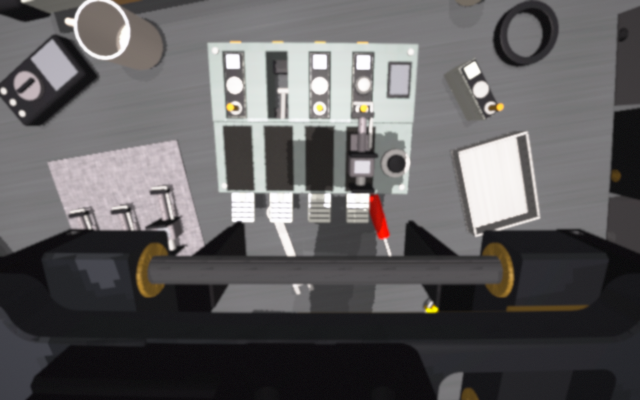

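The close-up shows the posts at (233,107), (319,107) and (364,107), the key at (395,163), the fresh post at (500,106) and the tray at (497,183). The front deck corners are (220,191) and (407,194). I fit poses from these.

```bash
cat > fit.py <<'E'
from h import *
from scipy.optimize import least_squares
def fit(fn,pts,px,x0):
    def f(p):
        c,s=np.cos(p[2]),np.sin(p[2])
        return np.concatenate([w2px(fn,(p[0]+c*a-s*b,p[1]+s*a+c*b,z))-q for (a,b,z),q in zip(pts,px)])
    r=least_squares(f,x0,x_scale=[10,10,.1]); return r.x,f(r.x).reshape(-1,2).round(1)
E
python3 - <<'E'
from fit import *
im=np.load('pics/w1.npy'); hsv=cv2.cvtColor(im,cv2.COLOR_BGR2HSV)
m=cv2.inRange(hsv,(10,150,120),(30,255,255)); n,_,st,ce=cv2.connectedComponentsWithStats(m)
for i in range(1,n):
    if st[i,4]>8: print(st[i],ce[i].round(1))
cv2.imwrite('pics/w1c.png',cv2.resize(im[25:230,200:540],None,fx=2.35,fy=2.35,interpolation=cv2.INTER_CUBIC))
E
```

```text
[227 104   8   6  41] [230.2 106.9]
[496 104   7   7  41] [498.9 106.7]
[318 106   4   4  14] [319.5 107.5]
[360 106   6   6  29] [362.7 108.4]
[137 252  12  44 200] [140.8 276.4]
[502 256  12  40 181] [509.  277.7]
[425 305  13   8  75] [431.6 309.2]
```

View pics/w1c.png

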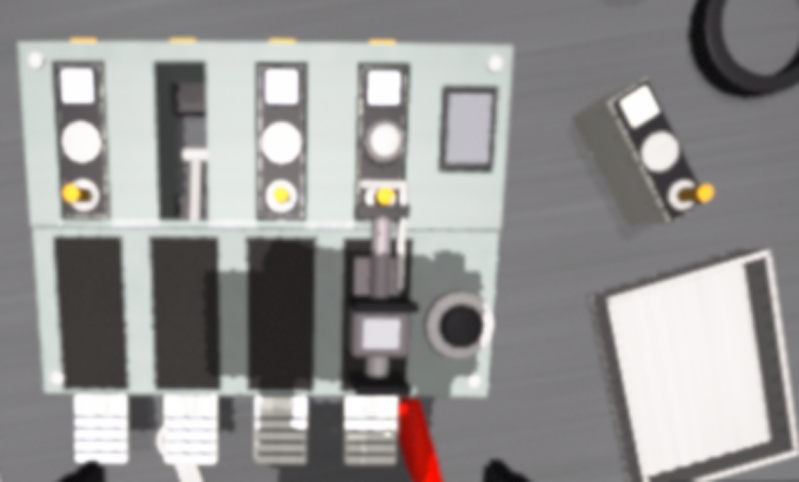

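Run:
```python
from fit import *
c=lambda u,v:np.array([200+u/2.35,25+v/2.35])
pts=[(19,93,80),(19,-31,80),(51,93,80),(51,-31,80),(19,93,110),(19,-31,110),(19,-93,110),(-110,129,80),(-110,-171,80),(-60,-146,98)]
px=[c(85,195),c(280,197),c(81,142),c(281,142),c(69,192),c(283,195),c(386,197),c(45,393),c(489,396),c(462,323)]
p,r=fit('w1',pts,px,[580,-40,-.15]); print(p,r)
# fresh: ring z64, vent z64 x32 back, top z94 ; frame at post
p,r=fit('w1',[(0,0,64),(32,0,64),(0,0,94)],[c(683,195),c(661,151),c(706,192)],[560,-320,.3]); print('fresh',p,r)
for u,v in [(603,297),(769,252),(800,447),(640,482)]: print(px2w('w1',*c(u,v),34))
for u,v in [(75,393),(125,393),(345,396),(397,396),(345,463),(397,463),(410,403),(425,470)]: print(px2w('w1',*c(u,v),76 if u<400 else 20).round())
```

```text
[ 6.00524570e+02 -2.94621607e+01 -1.64478405e-01] [[ 0.   0.2]
 [ 0.5 -0.4]
 [ 0.4  0. ]
 [ 0.1  0.2]
 [ 0.7  0.3]
 [-1.1 -0.7]
 [-0.2 -1.3]
 [-0.5  0.5]
 [-0.1  0.3]
 [ 0.2  1.1]]
fresh [ 5.75195641e+02 -3.22875374e+02  3.96783981e-01] [[-0.6 -0.1]
 [-0.  -0. ]
 [ 0.5  0.1]]
[ 511.7611852  -279.58874626   34.        ]
[ 525.30175224 -399.85872499   34.        ]
[ 374.62973363 -423.43720048   34.        ]
[ 366.2998402  -299.97924007   34.        ]
[510.  96.  76.]
[504.  62.  76.]
[479. -85.  76.]
[ 473. -119.   76.]
[432. -78.  76.]
[ 426. -114.   76.]
[ 452. -135.   20.]
[ 397. -140.   20.]
```

```bash
cat >> fit.py <<'E'
D=np.array([600.5,-29.5]); Y=-0.1645
def d2w(a,b): c,s=np.cos(Y),np.sin(Y); return D+[c*a-s*b,s*a+c*b]
def w2d(P): c,s=np.cos(Y),np.sin(Y); q=np.array(P)[:2]-D; return np.array([c*q[0]+s*q[1],-s*q[0]+c*q[1]])
E
python3 - <<'E'
from fit import *
c=lambda u,v:np.array([200+u/2.35,25+v/2.35])
for n,u,v,z in [('flangetop',380,300,134),('platetop',378,385,135),('pod',379,333,112),('nosebarR',405,205,100),('tubefront',381,220,102)]: print(n,w2d(px2w('w1',*c(u,v),z)).round(1))
print(d2w(-63,-93),d2w(-66,-31),d2w(-66,93),d2w(-138,-93),d2w(51,-93),d2w(51,31))
print(state()['joints'].round(3)); print(px2w('w1',476,234,34),px2w('w1',539,217,34))
E
```

```text
flangetop [-41.  -88.9]
platetop [-90.8 -89.3]
pod [-63.1 -91.6]
nosebarR [  13.2 -106.3]
tubefront [  4.3 -91.8]
[ 523.12088101 -110.92770993] [530.31444422 -49.27341042] [550.62057278  73.052634  ] [449.13335415 -98.64577733] [ 635.58192185 -129.59624748] [655.88805041  -7.27020306]
[-0.234  0.219  1.542 -0.     1.38   1.496]
[ 357.73728617 -306.29018249   34.        ] [ 371.65600729 -420.88632681   34.        ]
```

Request:
move_arm:
  commands:
    - [[0, -0.5, -1.5], [0, 0, 8.1], 1]
    - [[0, -0.5, -1.5], [0, 0, 8.1], 1]
    - [[0, -0.5, -1.5], [0, 0, 8.1], 1]
    - [[0, -0.5, -1.5], [0, 0, 8.1], 1]
    - [[0, -0.5, -2], [0, 0, 8.1], 1]
    - [[0, -0.5, -2], [0, 0, 8.1], 1]
    - [[0, -0.5, -2], [0, 0, 8.1], 1]
    - [[0, -0.5, -2], [0, 0, 8.1], 1]
    - [[0, -0.5, -2], [0, 0, 8.1], 1]
    - [[0, -0.5, -2], [0, 0, 8.1], 1]

```text
t: 3.4
eef_pos: [524.0, -106.9, 197.4]
tcp_rot: [3.14, 0.0, 1.261]
ft_force: [0.8, 0.3, -0.1]
opening: 0.999
grip_force: 0.0
```

Request:
move_arm:
  commands:
    - [[0, -0.2, 0], [0, 0, 8.5], 1]
    - [[0, 0, 0], [0, 0, 0], 1]
    - [[0, 0, 0], [0, 0, 0], 1]
    - [[0, 0, 0], [0, 0, 0], 1]

```text
t: 3.8
eef_pos: [524.8, -108.4, 198.1]
tcp_rot: [3.14, 0.0, 1.401]
ft_force: [-0.9, 1.2, 0.1]
opening: 0.998
grip_force: 0.0
```

Request:
move_arm:
  commands:
    - [[-0.14, -0.1, -2.5], [0, 0, 0.3], 1]
    - [[0, 0, -2.5], [0, 0, 0], 1]
    - [[0, 0, -2], [0, 0, 0], 1]
    - [[0, 0, -1.5], [0, 0, 0], 1]
    - [[0, 0, -0.6], [0, 0, 0], 1]
    - [[0, 0, 0], [0, 0, 0], 1]
    - [[0, 0, 0], [0, 0, 0], 1]

```text
t: 4.5
eef_pos: [523.9, -109.4, 107.1]
tcp_rot: [3.141, 0.0, 1.409]
ft_force: [0.1, -0.1, 0.4]
opening: 1.003
grip_force: 0.0
```

Request:
move_arm:
  commands:
    - [[0, 0, 0], [0, 0, 0], 0.3]
    - [[0, 0, 0], [0, 0, 0], 0.3]
    - [[0, 0, 0], [0, 0, 0], 0.3]
    - [[0, 0, 0], [0, 0, 0], 0.3]
    - [[0, 0, 0], [0, 0, 0], 0.3]
    - [[0, 0, 0], [0, 0, 0], 0.3]
    - [[0, 0, 0], [0, 0, 0], 0.3]
    - [[0, 0, 0], [0, 0, 0], 0.3]
    - [[0, 0, 0], [0, 0, 0], 0.3]
    - [[0, 0, 0], [0, 0, 0], 0.3]

```text
t: 5.5
eef_pos: [523.6, -109.3, 106.4]
tcp_rot: [3.141, 0.0, 1.41]
ft_force: [-1.0, 0.7, 3.5]
opening: 0.436
grip_force: 30.0
```

Request:
move_arm:
  commands:
    - [[0, 0, 1], [0, 0, 0], 0.3]
    - [[0, 0, 2], [0, 0, 0], 0.3]
    - [[0, 0, 2.5], [0, 0, 0], 0.3]
    - [[0, 0, 1.5], [0, 0, 0], 0.3]
    - [[0.55, 3.68, 0], [0, 0, 0], 0.3]
    - [[0.55, 3.68, 0], [0, 0, 0], 0.3]
    - [[0.55, 3.68, 0], [0, 0, 0], 0.3]
    - [[0.55, 3.68, 0], [0, 0, 0], 0.3]
    - [[0.55, 3.68, 0], [0, 0, 0], 0.3]
    - [[0, 0, 0], [0, 0, 0], 0.3]

```text
t: 6.5
eef_pos: [551.4, 78.2, 176.7]
tcp_rot: [3.141, -0.001, 1.413]
ft_force: [0.5, -0.3, -1.2]
opening: 0.436
grip_force: 30.0
```

```bash
python3 -c "
from h import *
snap('wrist','w2');snap('scene','s2'); print(state()['eef_pos'],state()['opening'])
a=cv2.imread('pics/w2.png')[:240]; b=cv2.imread('pics/s2.png')[130:300,180:420]
b=cv2.resize(b,(640,453),interpolation=cv2.INTER_CUBIC)[:350]
cv2.imwrite('pics/v2.png',np.vstack([a,b]))"
```

```text
[551.00415088  75.29041551 176.52061422] 0.43364087912536653
```

View pics/v2.png

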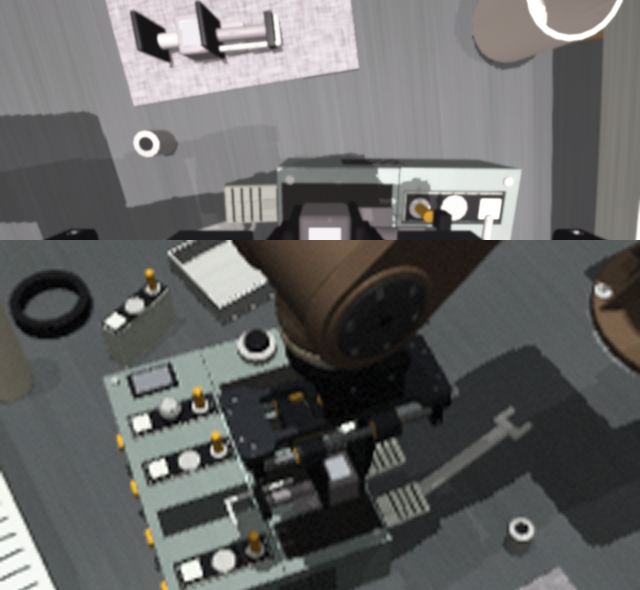

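Logger4 is held level above lane 1, and the cell 1 post is at (428,215) in the wrist part. Lowering it.

Request:
move_arm:
  commands:
    - [[0, -0.05, -2], [0, 0, 0], 0.3]
    - [[0, 0, -2], [0, 0, 0], 0.3]
    - [[0, 0, -1], [0, 0, 0], 0.3]
    - [[0, 0, -1], [0, 0, 0], 0.3]
    - [[0, 0, -0.6], [0, 0, 0], 0.3]
    - [[0, 0, -0.3], [0, 0, 0], 0.3]
    - [[0, 0, 0], [0, 0, 0], 0.3]

```text
t: 7.3
eef_pos: [551.1, 74.1, 107.3]
tcp_rot: [3.142, 0.0, 1.41]
ft_force: [0.4, 0.7, -2.2]
opening: 0.438
grip_force: 30.0
```

```bash
python3 -c "
from h import *
from fit import *
snap('wrist','w3');s=state(); print(s['eef_pos'],s['ft_force'],w2d(s['eef_pos']))
a=cv2.imread('pics/w3.png')[100:320,200:560]
cv2.imwrite('pics/v3.png',cv2.resize(a,None,fx=2.2,fy=2.2))"
```

```text
[551.24666317  74.15297548 107.5858956 ] [-0.56432744  0.06114437 -2.27228034] [-65.56255254  94.18801526]
```

View pics/v3.png

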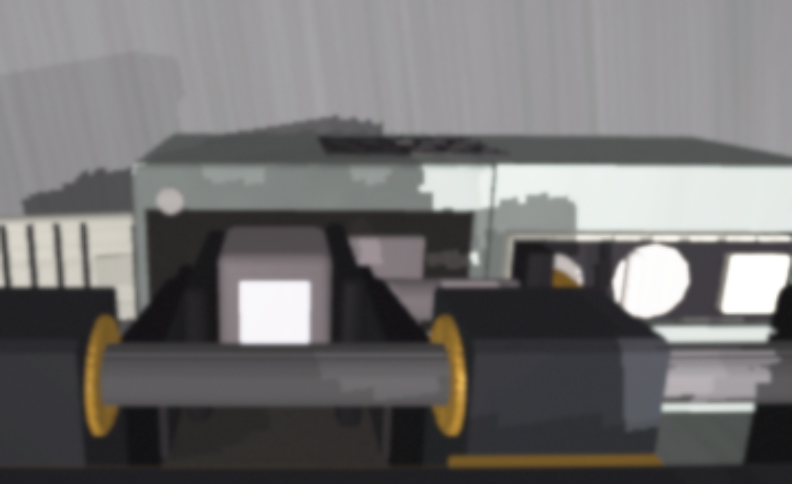

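Request:
move_arm:
  commands:
    - [[0, 0, -0.1], [0, 0, 0], 0.3]
    - [[0, 0, 0], [0, 0, 0], 0.3]
    - [[0, 0, 0], [0, 0, 0], 0.6]
    - [[0, 0, 0], [0, 0, 0], 0.8]
    - [[0, 0, 0], [0, 0, 0], 1]
    - [[0, 0, 0], [0, 0, 0], 1]
    - [[0, 0, 0], [0, 0, 0], 1]
    - [[0, 0, 0], [0, 0, 0], 1]

```text
t: 8.15
eef_pos: [551.3, 74.2, 106.4]
tcp_rot: [3.141, -0.0, 1.41]
ft_force: [0.5, 0.8, 0.1]
opening: 0.883
grip_force: 0.0
```

Request:
move_arm:
  commands:
    - [[0, 0, 1.5], [0, 0, 0], 1]
    - [[0, 0, 3], [0, 0, 0], 1]
    - [[0, 0, 4], [0, 0, 0], 1]
    - [[0, -3, 4], [0, 0, 0], 1]
    - [[0, -4, 2], [0, 0, 0], 1]
    - [[0, -4, 0], [0, 0, 0], 1]
    - [[0, -4, 0], [0, 0, 0], 1]
    - [[0, 0, 0], [0, 0, 0], 1]
    - [[0, 0, 0], [0, 0, 0], 1]

```text
t: 9.05
eef_pos: [550.9, -76.4, 251.2]
tcp_rot: [-3.142, -0.0, 1.408]
ft_force: [0.3, 0.2, -0.1]
opening: 0.998
grip_force: 0.0
```

```bash
python3 -c "
from h import *
snap('wrist','w4');print(state()['eef_pos'],state()['opening'])"
```

```text
[550.97808958 -75.56630447 251.23720466] 1.0012535492169776
```

View pics/w4.png

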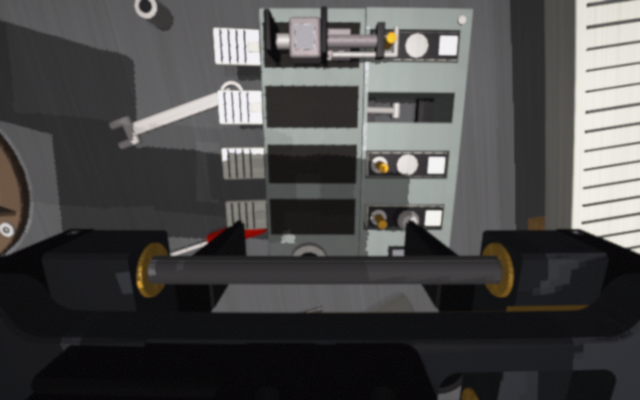

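Logger4 sits around the cell 1 post, with the hook at the post cap (391,38). Pockets 3 and 4 posts are free. Now pressing lever 4.

Request:
move_arm:
  commands:
    - [[-4, -1, -2], [0, 0, 0], 0]
    - [[-4, -1, -3], [0, 0, 0], 0]
    - [[-2.2, -0.3, -3], [0, 0, 0], 0]
    - [[0, 0, -3], [0, 0, 0], 0]
    - [[0, 0, -3], [0, 0, 0], 0]
    - [[0, 0, -1], [0, 0, 0], 0]
    - [[0, 0, 0], [0, 0, 0], 0]
    - [[0, 0, 0], [0, 0, 0], 0]

```text
t: 9.9
eef_pos: [450.4, -98.3, 102.7]
tcp_rot: [3.141, 0.0, 1.411]
ft_force: [-0.5, -0.4, -0.1]
opening: 0.385
grip_force: 0.0
```

Request:
move_arm:
  commands:
    - [[0, 0, -1.5], [0, 0, 0], 0]
    - [[0, 0, -0.8], [0, 0, 0], 0]
    - [[0, 0, -0.6], [0, 0, 0], 0]
    - [[0, 0, -0.6], [0, 0, 0], 0]
    - [[0, 0, -0.6], [0, 0, 0], 0]
    - [[0, 0, -0.6], [0, 0, 0], 0]
    - [[0, 0, 0], [0, 0, 0], 0]

```text
t: 10.6
eef_pos: [448.9, -98.2, 55.0]
tcp_rot: [-3.14, -0.0, 1.41]
ft_force: [0.6, 0.2, -0.0]
opening: 0.004
grip_force: 0.0
```

Request:
move_arm:
  commands:
    - [[0, 0, -0.5], [0, 0, 0], 0]
    - [[0, 0, -0.5], [0, 0, 0], 0]

```text
t: 10.8
eef_pos: [449.2, -98.3, 45.5]
tcp_rot: [-3.141, -0.0, 1.41]
ft_force: [-6.6, 1.1, 9.6]
opening: 0.006
grip_force: 5.7
```

```bash
python3 -c "
from h import *
snap('scene','s5');print(state()['eef_pos'],state()['ft_force'])
b=cv2.imread('pics/s5.png')[130:280,190:410]
cv2.imwrite('pics/v5.png',cv2.resize(b,None,fx=3.6,fy=3.6,interpolation=cv2.INTER_CUBIC))"
```

```text
[449.19518194 -98.33818753  44.90552413] [-4.30481379  1.27181425  6.72436723]
```

View pics/v5.png

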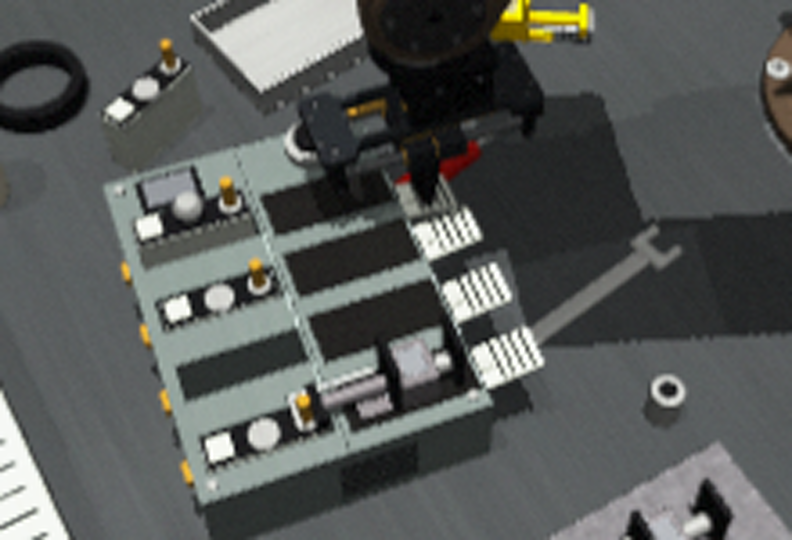

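The scene view shows the popped cell standing proud of the deck and its lever going down. I press on to the stop, then retreat and line up over the cell.

Request:
move_arm:
  commands:
    - [[0, 0, -0.3], [0, 0, 0], 0]
    - [[0, 0, -0.1], [0, 0, 0], 0]
    - [[0, 0, -0.1], [0, 0, 0], 0]
    - [[0, 0, 0], [0, 0, 0], 0]

```text
t: 11.25
eef_pos: [449.3, -98.4, 40.6]
tcp_rot: [-3.141, -0.0, 1.41]
ft_force: [-5.4, 1.6, 10.0]
opening: 0.008
grip_force: 5.5
```

Request:
move_arm:
  commands:
    - [[0, 0, 3], [0, 0, 0], 0]
    - [[0, 0, 4], [0, 0, 0], 0]
    - [[0, 0, 4], [0, 0, -8], 0.3]
    - [[2, 0, 4], [0, 0, -8], 0.6]
    - [[2.5, 0, 1], [0, 0, -8], 0.6]
    - [[2.5, 0, 0], [0, 0, -8], 0.6]
    - [[2.5, 0, 0], [0, 0, -8], 0.6]
    - [[2.5, 0, 0], [0, 0, -8], 0.6]
    - [[2.5, 0, 0], [0, 0, -8], 0.6]
    - [[2, -1, 0], [0, 0, -8], 0.6]

```text
t: 12.25
eef_pos: [616.3, -107.9, 200.4]
tcp_rot: [3.141, -0.001, 0.288]
ft_force: [-0.0, 0.1, -0.5]
opening: 0.58
grip_force: 0.0
```

Request:
move_arm:
  commands:
    - [[1.5, -1, 0], [0, 0, -8], 0.6]
    - [[0.6, -1.1, 0], [0, 0, -8], 0.6]
    - [[0, 0, 0], [0, 0, -8], 0.6]
    - [[0, 0, 0], [0, 0, -2.2], 0.6]
    - [[0, 0, 0], [0, 0, 0], 0.6]
    - [[0, 0, 0], [0, 0, 0], 0.6]

```text
t: 12.85
eef_pos: [635.9, -129.5, 200.2]
tcp_rot: [3.141, -0.0, -0.163]
ft_force: [0.6, 0.0, -0.4]
opening: 0.603
grip_force: 0.0
```

Request:
move_arm:
  commands:
    - [[0, 0, -3], [0, 0, 0], 0.6]
    - [[0, 0, -3], [0, 0, 0], 0.6]
    - [[0, 0, -3], [0, 0, 0], 0.6]
    - [[0, 0, -1.5], [0, 0, 0], 0.6]
    - [[0, 0, -1.1], [0, 0, 0], 0.6]
    - [[0, 0, 0], [0, 0, 0], 0.6]
    - [[0, 0, 0], [0, 0, 0], 0.2]
    - [[0, 0, 0], [0, 0, 0], 0.2]
    - [[0, 0, 0], [0, 0, 0], 0.2]
    - [[0, 0, 0], [0, 0, 0], 0.2]

```text
t: 13.85
eef_pos: [636.1, -129.7, 84.6]
tcp_rot: [3.141, -0.001, -0.165]
ft_force: [0.5, -1.1, -0.8]
opening: 0.321
grip_force: 0.0
```

Request:
move_arm:
  commands:
    - [[0, 0, 0], [0, 0, 0], 0.2]
    - [[0, 0, 0], [0, 0, 0], 0.2]

```text
t: 14.05
eef_pos: [636.1, -129.6, 84.4]
tcp_rot: [3.142, -0.001, -0.165]
ft_force: [-0.1, 0.7, 4.0]
opening: 0.295
grip_force: 30.0
```

Request:
move_arm:
  commands:
    - [[0, 0, 1], [0, 0, 0], 0.2]
    - [[0, 0, 1.5], [0, 0, 0], 0.2]
    - [[0, 0, 2], [0, 0, 0], 0.2]
    - [[0, 0, 2.5], [0, 0, 0], 0.2]
    - [[0, 0, 2.5], [0, 0, 0], 0.2]
    - [[0, 0, 2.5], [0, 0, 0], 0.2]
    - [[0, 0, 1], [0, 0, 0], 0.2]
    - [[0, 0, 0], [0, 0, 0], 0.2]

```text
t: 14.85
eef_pos: [636.1, -129.7, 215.6]
tcp_rot: [3.141, -0.002, -0.165]
ft_force: [-0.2, 0.3, -2.2]
opening: 0.289
grip_force: 30.0
```

Request:
move_arm:
  commands:
    - [[-1.25, -1.5, 0], [0, 0, 2], 0.2]
    - [[-3, -3.4, 0], [0, 0, 3], 0.2]
    - [[-3, -3.4, 0], [0, 0, 3], 0.2]
    - [[-3, -3.4, 0], [0, 0, 3], 0.2]
    - [[-3, -3.4, 0], [0, 0, 3], 0.2]
    - [[-3, -3.4, 0], [0, 0, 2], 0.2]
    - [[-2.25, -2.6, 0], [0, 0, 0], 0.2]
    - [[-1, -1, 0], [0, 0, 0], 0.2]
    - [[0, 0, 0], [0, 0, 0], 0.2]
    - [[0, 0, 0], [0, 0, 0], 0.2]

```text
t: 15.85
eef_pos: [441.0, -350.0, 213.2]
tcp_rot: [-3.141, 0.001, 0.114]
ft_force: [1.2, -0.2, -3.2]
opening: 0.293
grip_force: 30.0
```

Request:
move_arm:
  commands:
    - [[0, 0, -3], [0, 0, 0], 0.2]
    - [[0, 0, -4], [0, 0, 0], 0.2]
    - [[0, 0, -4], [0, 0, 0], 0.2]
    - [[0, 0, -3], [0, 0, 0], 0.2]
    - [[0, 0, -1.5], [0, 0, 0], 0.2]
    - [[0, 0, -0.8], [0, 0, 0], 0.2]
    - [[0, 0, -0.4], [0, 0, 0], 0.2]
    - [[0, 0, 0], [0, 0, 0], 0.2]

```text
t: 16.65
eef_pos: [441.3, -350.2, 47.0]
tcp_rot: [3.141, -0.0, 0.115]
ft_force: [-0.6, -0.1, -3.2]
opening: 0.294
grip_force: 30.0
```

Request:
move_arm:
  commands:
    - [[0, 0, -0.2], [0, 0, 0], 0.2]
    - [[0, 0, -0.1], [0, 0, 0], 0.2]
    - [[0, 0, -0.1], [0, 0, 0], 0.2]
    - [[0, 0, 0], [0, 0, 0], 0.2]

```text
t: 17.05
eef_pos: [441.9, -351.1, 44.5]
tcp_rot: [3.139, -0.002, 0.114]
ft_force: [4.2, 3.5, 7.3]
opening: 0.293
grip_force: 30.0
```

Request:
move_arm:
  commands:
    - [[0, 0, 0], [0, 0, 0], 0.35]
    - [[0, 0, 0], [0, 0, 0], 0.45]
    - [[0, 0, 0], [0, 0, 0], 0.6]
    - [[0, 0, 0], [0, 0, 0], 0.6]
    - [[0, 0, 0], [0, 0, 0], 0.6]
    - [[0, 0, 3], [0, 0, 0], 0.6]
    - [[0, 0, 4], [0, 0, 0], 0.6]
    - [[0, 0, 4], [0, 0, 0], 0.6]
    - [[0, 0, 4], [0, 0, 0], 0.6]
    - [[0, 0, 3], [0, 0, 0], 0.6]

```text
t: 18.05
eef_pos: [440.9, -350.7, 225.4]
tcp_rot: [3.14, -0.001, 0.115]
ft_force: [-0.9, -1.6, -0.8]
opening: 0.601
grip_force: 0.0
```

Request:
move_arm:
  commands:
    - [[2, 1, 2], [0, 0, 3], 0.6]
    - [[2, 1, 2], [0, 0, 3], 0.6]
    - [[0, 0, 0], [0, 0, 0], 0.6]
    - [[0, 0, 0], [0, 0, 0], 0.6]

```text
t: 18.45
eef_pos: [480.6, -330.3, 262.4]
tcp_rot: [-3.141, 0.0, 0.219]
ft_force: [0.2, 0.9, -1.0]
opening: 0.599
grip_force: 0.0
```

```bash
python3 -c "
from h import *
snap('wrist','w6');snap('top','t6');print(state()['eef_pos'])
a=cv2.imread('pics/w6.png')[:250];t=cv2.resize(cv2.imread('pics/t6.png')[90:250,160:480],None,fx=2,fy=2,interpolation=cv2.INTER_CUBIC)
cv2.imwrite('pics/v6.png',np.vstack([a,t]))"
```

```text
[ 479.95453643 -330.57952188  261.73987463]
```

View pics/v6.png

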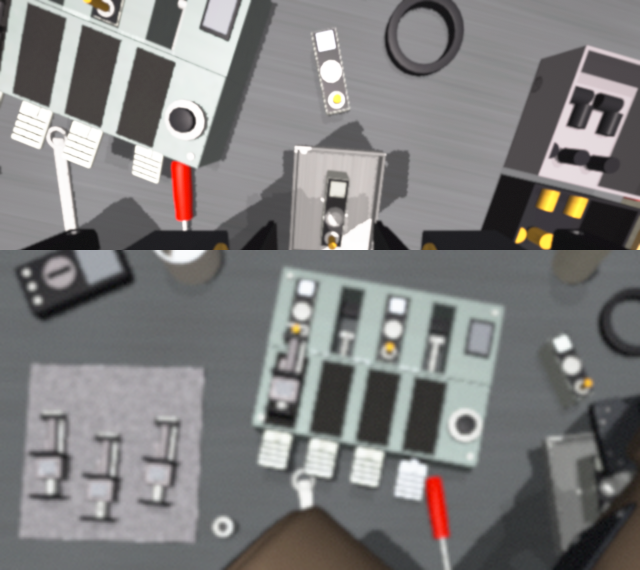

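The popped cell stands upright in the tray, with its vent at (333,215) in the wrist view. The fresh cell's post is at (337,100) and its vent at (331,71). Three loggers are on the mat, and pockets 2 and 4 are empty. Now I refine the fresh cell.

Run:
```python
from fit import *
im=np.load('pics/w6.npy'); hsv=cv2.cvtColor(im,cv2.COLOR_BGR2HSV)
m=cv2.inRange(hsv[:130,300:360],(15,80,120),(35,255,255)); n,_,st,ce=cv2.connectedComponentsWithStats(m)
post=[ce[i]+[300,0] for i in range(1,n) if st[i,4]>8]; print(post)
g=cv2.cvtColor(im,cv2.COLOR_BGR2GRAY)[15:125,300:360]; w=(g>215).astype(np.uint8)
n,_,st,ce=cv2.connectedComponentsWithStats(w)
L=[(st[i,4],ce[i]+[300,15]) for i in range(1,n) if st[i,4]>30]; print(L)
for guess in ([575,-323,.3],):
    p,r=fit('w6',[(0,0,94),(32,0,64)],[post[0],min(L,key=lambda a:abs(a[1][1]-71))[1]],guess); print(p,r)
    p,r=fit('w6',[(32+45,14,64),(32+45,-14,64),(-13,-14,64),(-13,14,64)],[(312,30),(338,28),(350,110),(325,115)],guess); print(p,r)
    print(p[:2]+32*np.array([np.cos(p[2]),np.sin(p[2])]))
```

```text
[array([336.67272727,  98.63636364])]
[(np.int32(334), array([325.25449102,  40.32335329])), (np.int32(392), array([330.65816327,  70.88010204])), (np.int32(236), array([336.01694915,  99.45338983]))]
[ 5.75257043e+02 -3.21484018e+02  3.99961920e-01] [[-0.1 -0.6]
 [ 0.1  0.6]]
[ 5.74844560e+02 -3.21558635e+02  3.77035161e-01] [[ 0.8  1.6]
 [-0.3 -0.8]
 [-0.9  0.1]
 [ 0.5 -1. ]]
[ 604.59688899 -309.77733912]
```

Request:
move_arm:
  commands:
    - [[2, 0.3, -1], [0, 0, 2.5], 0.6]
    - [[3, 0.5, -2], [0, 0, 2.5], 0.6]
    - [[3, 0.5, -3], [0, 0, 2.5], 0.6]
    - [[3, 0.5, -3], [0, 0, 2.5], 0.6]
    - [[1.47, 0.3, -3], [0, 0, 0.1], 0.6]
    - [[0, 0, -3], [0, 0, 0], 0.6]
    - [[0, 0, 0], [0, 0, 0], 0.6]
    - [[0, 0, 0], [0, 0, 0], 0.6]

```text
t: 19.35
eef_pos: [604.9, -310.1, 112.7]
tcp_rot: [-3.14, 0.001, 0.394]
ft_force: [0.1, 0.1, 0.9]
opening: 0.599
grip_force: 0.0
```

Request:
move_arm:
  commands:
    - [[0, 0, -3], [0, 0, 0], 0.6]
    - [[0, 0, -2.5], [0, 0, 0], 0.6]
    - [[0, 0, -1.5], [0, 0, 0], 0.6]
    - [[0, 0, 0], [0, 0, 0], 0.6]
    - [[0, 0, 0], [0, 0, 0], 0.2]
    - [[0, 0, 0], [0, 0, 0], 0.2]
    - [[0, 0, 0], [0, 0, 0], 0.2]
    - [[0, 0, 0], [0, 0, 0], 0.2]
    - [[0, 0, 0], [0, 0, 0], 0.2]
    - [[0, 0, 0], [0, 0, 0], 0.2]

```text
t: 20.35
eef_pos: [605.8, -309.7, 43.6]
tcp_rot: [3.141, -0.001, 0.395]
ft_force: [-0.1, -0.1, 5.8]
opening: 0.293
grip_force: 29.9
```

Request:
move_arm:
  commands:
    - [[0, 0, 1.5], [0, 0, 0], 0.2]
    - [[0, 0, 3], [0, 0, 0], 0.2]
    - [[0, 0, 4], [0, 0, 0], 0.2]
    - [[0, 0, 4], [0, 0, 0], 0.2]
    - [[0, 0, 3], [0, 0, 0], 0.2]
    - [[0.5, 3, 0], [0, 0, -4], 0.2]
    - [[0.5, 4, 0], [0, 0, -4], 0.2]
    - [[0.5, 4, 0], [0, 0, -4], 0.2]
    - [[0.5, 4, 0], [0, 0, -4], 0.2]
    - [[0.5, 4, 0], [0, 0, -4], 0.2]

```text
t: 21.35
eef_pos: [630.1, -117.9, 198.2]
tcp_rot: [-3.141, 0.001, 0.043]
ft_force: [0.2, -1.1, -4.3]
opening: 0.289
grip_force: 29.9
```

Request:
move_arm:
  commands:
    - [[0.5, 4, 0], [0, 0, -4], 0.2]
    - [[0.5, 4, 0], [0, 0, -4], 0.2]
    - [[0.5, 2.5, 0], [0, 0, -4], 0.2]
    - [[0.6, 0.6, 0], [0, 0, 0], 0.2]
    - [[0, 0, 0], [0, 0, 0], 0.2]
    - [[0, 0, 0], [0, 0, 0], 0.2]
    - [[0, 0, 0], [0, 0, 0], 0.2]

```text
t: 22.05
eef_pos: [651.3, -9.9, 197.8]
tcp_rot: [3.141, 0.0, -0.164]
ft_force: [-0.7, 0.9, -5.2]
opening: 0.294
grip_force: 29.9
```

```bash
python3 -c "
from h import *
from fit import *
s=state();print(s['eef_pos'],s['tcp_rot'],s['ft_force'],w2d(s['eef_pos']))
snap('scene','s7'); snap('wrist','w7')
im=np.load('pics/s7.npy')
# project expected: post top, ring, in scene
z0=s['eef_pos'][2]-43
for p in [(19,31,z0+94),(51,31,z0+64)]: print(w2px('s7',(*d2w(p[0],p[1]),p[2])))
a=cv2.resize(im[60:260,170:330],None,fx=3,fy=3,interpolation=cv2.INTER_CUBIC)
b=cv2.resize(np.load('pics/w7.npy')[:250,200:440],(320,333))
b=np.vstack([b,np.zeros((267,320,3),np.uint8)])
cv2.imwrite('pics/v7.png',np.hstack([a,b]))"
```

```text
[651.2612412   -9.86231484 197.8478201 ] [ 3.14129505e+00  4.45492664e-04 -1.63586042e-01] [-0.69054368  0.9084728  -5.15647281] [46.86013296 27.68519868]
[261.33066427 189.4110984 ]
[249.69182917 201.00347631]
```

View pics/v7.png

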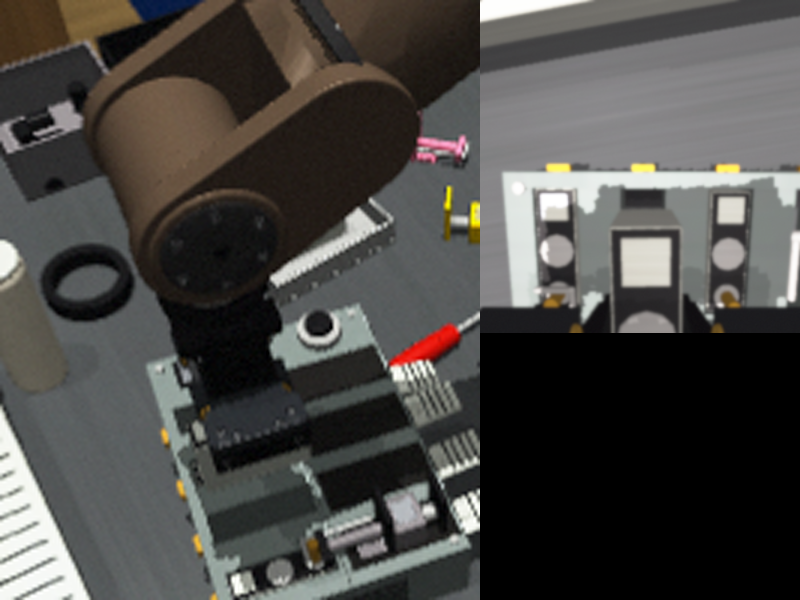

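The held cell (label at 645,262; rear top edge at y=228) is seen in the wrist part above pocket 2, between seated cells. I use label positions to get the longitudinal offset in the grip.

Run:
```python
from fit import *
s=state(); z=s['eef_pos'][2]+21
print('tcp',w2d(s['eef_pos']))
im=np.load('pics/w7.npy'); g=cv2.cvtColor(im,cv2.COLOR_BGR2GRAY)
for x0,x1,y0,y1,zz,th in [(295,355,170,222,z,175),(372,402,140,170,80,170),(235,265,140,170,80,170)]:
    n,_,st,ce=cv2.connectedComponentsWithStats((g[y0:y1,x0:x1]>th).astype(np.uint8))
    for i in range(1,n):
        if st[i,4]>40:
            p=ce[i]+[x0,y0]; print(st[i],p.round(1),w2d(px2w('w7',*p,zz)).round(1))
for u,v,zz in [(299,171,z),(350,171,z),(240,141.5,80),(372,142,80)]: print(w2d(px2w('w7',u,v,zz)).round(1))
```

```text
tcp [46.88360669 27.8436154 ]
[  11    9   37   35 1230] [324.1 196.1] [78.1 28.6]
[  7   8  19  19 355] [388.  157.1] [ 83.4 -31.6]
[  0   0  30  30 215] [241.7 151.1] [ 89.  106.9]
[ 10   5  20  20 397] [254.6 154.4] [85.9 94.8]
[90.9 41. ]
[90.9 15.7]
[ 98.  107.9]
[ 97.5 -15.9]
```

Request:
move_arm:
  commands:
    - [[0.58, 0.25, 0], [0, 0, 0], 0.2]
    - [[0, 0, -2.5], [0, 0, 0], 0.2]
    - [[0, 0, -3], [0, 0, 0], 0.2]
    - [[0, 0, -1], [0, 0, 0], 0.2]
    - [[0, 0, -0.5], [0, 0, 0], 0.2]
    - [[0, 0, -0.3], [0, 0, 0], 0.2]
    - [[0, 0, -0.3], [0, 0, 0], 0.2]
    - [[0, 0, 0], [0, 0, 0], 0.2]

```text
t: 22.95
eef_pos: [658.0, -6.2, 123.2]
tcp_rot: [-3.142, -0.002, -0.163]
ft_force: [-0.3, -0.2, -1.2]
opening: 0.294
grip_force: 29.9
```

Request:
move_arm:
  commands:
    - [[-0.05, -0.1, 0], [0, 0, 0], 0.2]
    - [[0, 0, -0.2], [0, 0, 0], 0.2]
    - [[0, 0, -0.2], [0, 0, 0], 0.2]
    - [[0, 0, 0], [0, 0, 0], 0.2]

```text
t: 23.35
eef_pos: [656.6, -7.1, 117.4]
tcp_rot: [3.141, 0.001, -0.163]
ft_force: [0.4, -1.0, -5.4]
opening: 0.292
grip_force: 29.9
```

Request:
move_arm:
  commands:
    - [[0, 0, -0.4], [0, 0, 0], 0.2]
    - [[0, 0, -0.4], [0, 0, 0], 0.2]
    - [[0, 0, -0.5], [0, 0, 0], 0.2]
    - [[0, 0, -0.5], [0, 0, 0], 0.2]
    - [[0, 0, 0], [0, 0, 0], 0.2]

```text
t: 23.85
eef_pos: [656.4, -7.1, 98.9]
tcp_rot: [3.141, 0.002, -0.163]
ft_force: [0.2, -0.1, -4.8]
opening: 0.292
grip_force: 29.9
```

Request:
move_arm:
  commands:
    - [[0, 0, -0.5], [0, 0, 0], 0.2]
    - [[0, 0, -0.5], [0, 0, 0], 0.2]
    - [[0, 0, -0.3], [0, 0, 0], 0.2]
    - [[0, 0, 0], [0, 0, 0], 0.2]

```text
t: 24.25
eef_pos: [656.6, -7.1, 86.3]
tcp_rot: [3.141, 0.001, -0.163]
ft_force: [-0.2, 0.3, -4.7]
opening: 0.294
grip_force: 29.9
```

Request:
move_arm:
  commands:
    - [[0, 0, -0.2], [0, 0, 0], 0.2]
    - [[0, 0, 0], [0, 0, 0], 0.45]
    - [[0, 0, 0], [0, 0, 0], 0.5]
    - [[0, 0, 0], [0, 0, 0], 0.5]
    - [[0, 0, 3], [0, 0, 0], 0.5]
    - [[0, 0, 3.5], [0, 0, 0], 0.4]
    - [[0, 0, 0], [0, 0, 0], 0]
    - [[0, 0, 0], [0, 0, 0], 0]
    - [[0, 0, 0], [0, 0, 0], 0]
    - [[0, 0, 0], [0, 0, 0], 0]

```text
t: 25.25
eef_pos: [656.4, -7.0, 148.8]
tcp_rot: [3.141, 0.002, -0.163]
ft_force: [-0.3, -0.5, 0.8]
opening: 0.135
grip_force: 0.0
```

Request:
move_arm:
  commands:
    - [[0, 0, 0], [0, 0, 0], 0]
    - [[0, 0, -2], [0, 0, 0], 0]
    - [[0, 0, -2], [0, 0, 0], 0]
    - [[0, 0, -1], [0, 0, 0], 0]
    - [[0, 0, -0.8], [0, 0, 0], 0]
    - [[0, 0, -0.6], [0, 0, 0], 0]
    - [[0, 0, -0.4], [0, 0, 0], 0]
    - [[0, 0, -0.2], [0, 0, 0], 0]
    - [[0, 0, 0], [0, 0, 0], 0]

```text
t: 26.15
eef_pos: [657.0, -7.1, 80.5]
tcp_rot: [3.142, -0.001, -0.163]
ft_force: [1.1, 0.9, -0.2]
opening: 0.002
grip_force: 0.0
```

Push the last bit and read the force.

Request:
move_arm:
  commands:
    - [[0, 0, -0.1], [0, 0, 0], 0]
    - [[0, 0, -0.1], [0, 0, 0], 0]
    - [[0, 0, -0.1], [0, 0, 0], 0]
    - [[0, 0, 0], [0, 0, 0], 0]

```text
t: 26.55
eef_pos: [657.2, -7.1, 80.2]
tcp_rot: [3.142, -0.003, -0.163]
ft_force: [-9.0, 0.6, 26.1]
opening: 0.003
grip_force: 13.0
```

Request:
move_arm:
  commands:
    - [[0, 0, 3], [0, 0, 0], 0]
    - [[0, 0, 5], [0, 0, 0], 0.5]
    - [[0, 0, 5], [0, 0, 0], 1]
    - [[-3, 3, 4], [0, 0, 0], 1]
    - [[-3, 4, 3], [0, 0, 0], 1]
    - [[-3, 4, 2], [0, 0, 0], 1]
    - [[-3, 4, 2], [0, 0, 0], 1]
    - [[-3, 4, 2], [0, 0, 0], 1]
    - [[-3, 4, 2], [0, 0, 0], 1]
    - [[-3, 4, 1], [0, 0, 0], 1]

```text
t: 27.55
eef_pos: [463.5, 241.9, 353.0]
tcp_rot: [-3.14, -0.003, -0.163]
ft_force: [0.1, 0.8, -0.1]
opening: 0.705
grip_force: 0.0
```

Request:
move_arm:
  commands:
    - [[-3, 4, 0], [0, 0, 2], 1]
    - [[-2.5, 2, 0], [0, 0, 2], 1]
    - [[0, 0, 0], [0, 0, 2], 1]
    - [[0, 0, 0], [0, 0, 2], 1]
    - [[0, 0, 0], [0, 0, 0], 1]
    - [[0, 0, 0], [0, 0, 0], 1]

```text
t: 28.15
eef_pos: [409.6, 300.6, 351.2]
tcp_rot: [-3.141, -0.0, -0.024]
ft_force: [-0.1, -0.2, 0.3]
opening: 0.997
grip_force: 0.0
```

```bash
python3 -c "
from h import *
snap('wrist','w8');s=state();print(s['eef_pos'],s['tcp_rot'])
cv2.imwrite('pics/v8.png',cv2.resize(np.load('pics/w8.npy')[:250,160:560],None,fx=2,fy=2,interpolation=cv2.INTER_CUBIC))"
```

```text
[409.64907076 300.57644179 351.12269861] [-3.14155794e+00 -2.59548156e-04 -2.45379003e-02]
```

View pics/v8.png

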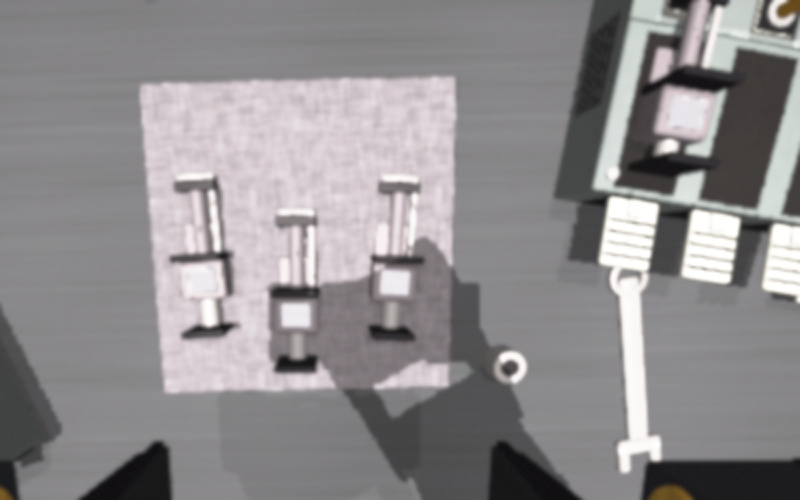

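Three loggers lie on the mat, hooks towards +x. The flange, pod label, plate and nose of the right one are at (397,258), (395,281), (391,335) and (399,182). The middle one has its flange at (295,291) and nose at (296,215). The left one has its flange at (201,257) and nose at (195,181).

Run:
```python
from fit import *
q=lambda *l:[np.array([160+u/2,v/2]) for u,v in l]
M=[(3,0,57),(-15,0,35),(-57,0,58),(60,0,20)]
for n,px in dict(R=q((397,259),(395,281),(391,335),(399,182)),M=q((295,291),(295,315),(297,369),(296,215)),L=q((201,257),(202,280),(209,333),(195,181))).items():
    p,r=fit('w8',M,px,[450,300,0]); print(n,p.round(3),r.tolist())
    w=np.array([np.cos(p[2]),np.sin(p[2])]); print('  grasp ctr',(p[:2]-21*w).round(1),'yaw tool',p[2]+np.pi/2)
print(state()['joints'].round(2))
```

```text
R [ 4.66337e+02  2.49032e+02 -8.50000e-02] [[0.5, -0.9], [-0.9, -0.4], [0.3, 1.0], [0.1, 0.3]]
  grasp ctr [445.4 250.8] yaw tool 1.4862918092742687
M [ 4.42801e+02  3.27183e+02 -1.60000e-02] [[-0.2, 0.3], [0.8, -1.2], [-0.4, 0.3], [-0.2, 0.5]]
  grasp ctr [421.8 327.5] yaw tool 1.5549394983576539
L [4.71300e+02 3.99092e+02 8.10000e-02] [[-2.1, -0.7], [2.1, -0.7], [-0.2, 1.1], [0.4, 0.3]]
  grasp ctr [450.4 397.4] yaw tool 1.6518875108397273
[ 0.5   0.2   1.63 -0.    1.31  2.1 ]
```

Request:
move_arm:
  commands:
    - [[0.4, -0.5, -1.5], [0, 0, 8], 1]
    - [[0.4, -0.5, -1.5], [0, 0, 8], 1]
    - [[0.4, -0.5, -1.5], [0, 0, 8], 1]
    - [[0.4, -0.5, -1.5], [0, 0, 8], 1]
    - [[0.4, -0.5, -1.5], [0, 0, 8], 1]
    - [[0.4, -0.5, -2], [0, 0, 8], 1]
    - [[0.4, -0.5, -2], [0, 0, 8], 1]
    - [[0.4, -0.5, -2], [0, 0, 8], 1]
    - [[0.4, -0.5, -2], [0, 0, 8], 1]
    - [[0.08, -0.5, -2], [0, 0, 8], 1]

```text
t: 29.2
eef_pos: [446.9, 250.2, 175.2]
tcp_rot: [3.141, -0.0, 1.377]
ft_force: [0.5, 1.2, 0.6]
opening: 1.0
grip_force: 0.0
```

Request:
move_arm:
  commands:
    - [[0, 0, -2.5], [0, 0, 6.5], 1]
    - [[0, 0, -2.5], [0, 0, 0], 1]
    - [[0, 0, -2], [0, 0, 0], 1]
    - [[0, 0, 0], [0, 0, 0], 1]
    - [[0, 0, 0], [0, 0, 0], 1]
    - [[0, 0, 0], [0, 0, 0], 1]

```text
t: 29.8
eef_pos: [446.9, 250.8, 107.0]
tcp_rot: [3.14, -0.001, 1.486]
ft_force: [-0.0, 0.2, 0.3]
opening: 1.0
grip_force: 0.0
```

Request:
move_arm:
  commands:
    - [[0, 0, -2.5], [0, 0, 0], 1]
    - [[0, 0, -2.5], [0, 0, 0], 1]
    - [[0, 0, -1.5], [0, 0, 0], 1]
    - [[0, 0, -1], [0, 0, 0], 1]
    - [[0, 0, -0.2], [0, 0, 0], 1]
    - [[0, 0, 0], [0, 0, 0], 1]

```text
t: 30.4
eef_pos: [446.7, 250.8, 29.5]
tcp_rot: [3.141, -0.0, 1.486]
ft_force: [0.1, 0.5, -0.0]
opening: 0.995
grip_force: 0.0
```

Request:
move_arm:
  commands:
    - [[0, 0, 0], [0, 0, 0], 0.3]
    - [[0, 0, 0], [0, 0, 0], 0.3]
    - [[0, 0, 0], [0, 0, 0], 0.3]
    - [[0, 0, 0], [0, 0, 0], 0.3]
    - [[0, 0, 0], [0, 0, 0], 0.3]
    - [[0, 0, 0], [0, 0, 0], 0.3]
    - [[0, 0, 0], [0, 0, 0], 0.3]
    - [[0, 0, 0], [0, 0, 0], 0.3]
    - [[0, 0, 0], [0, 0, 0], 0.3]
    - [[0, 0, 0], [0, 0, 0], 0.3]

```text
t: 31.4
eef_pos: [447.0, 250.9, 29.3]
tcp_rot: [3.14, -0.001, 1.486]
ft_force: [3.1, -0.1, 6.2]
opening: 0.433
grip_force: 30.0
```

Request:
move_arm:
  commands:
    - [[0, 0, 1.5], [0, 0, 0], 0.3]
    - [[0, 0, 3], [0, 0, 0], 0.3]
    - [[0, 0, 4], [0, 0, 0], 0.3]
    - [[0, 0, 4], [0, 0, 0], 0.3]
    - [[0.5, -1.5, 3.6], [0, 0, 0], 0.3]
    - [[1.3, -3.5, 0], [0, 0, -0.6], 0.3]
    - [[1.5, -3.8, 0], [0, 0, -1], 0.3]
    - [[1.5, -3.8, 0], [0, 0, -1], 0.3]
    - [[1.5, -3.8, 0], [0, 0, -1], 0.3]
    - [[1.5, -3.8, 0], [0, 0, -1], 0.3]

```text
t: 32.4
eef_pos: [523.9, 47.2, 189.5]
tcp_rot: [-3.14, 0.0, 1.405]
ft_force: [1.0, -0.1, -0.9]
opening: 0.435
grip_force: 30.0
```

Request:
move_arm:
  commands:
    - [[1.03, -2.8, 0], [0, 0, 0], 0.3]
    - [[0.5, -1, 0], [0, 0, 0], 0.3]
    - [[0, 0, 0], [0, 0, 0], 0.3]
    - [[0, 0, 0], [0, 0, 0], 0.3]
    - [[0, 0, 0], [0, 0, 0], 0.3]

```text
t: 32.9
eef_pos: [539.1, 12.0, 189.9]
tcp_rot: [-3.141, -0.0, 1.408]
ft_force: [0.3, -0.2, -0.7]
opening: 0.435
grip_force: 30.0
```

```bash
cat > posts.py <<'E'
import sys
from fit import *
fn=sys.argv[1]; lane=float(sys.argv[2])
snap('wrist',fn); s=state(); print(s['eef_pos'].round(1),w2d(s['eef_pos']).round(1),s['ft_force'].round(1))
im=np.load(f'pics/{fn}.npy'); hsv=cv2.cvtColor(im,cv2.COLOR_BGR2HSV)
m=cv2.inRange(hsv,(8,120,60),(30,255,255)); n,_,st,ce=cv2.connectedComponentsWithStats(m)
for i in range(1,n):
    if st[i,4]>12 and ce[i][1]<245: print(st[i],ce[i].round(1),w2d(px2w(fn,*ce[i],105)).round(1))
print('expect top',w2px(fn,(*d2w(19,lane),110)).round(1),'base',w2px(fn,(*d2w(19,lane),80)).round(1))
E
python3 posts.py w9 31
```

```text
[539.2  11.9 190. ] [-67.3  30.8] [-1.   0.5 -0.4]
[426 125  16  13 144] [432.9 130.8] [21.8 93.2]
[413 195  20  16 195] [422.7 202.7] [17.9 31.9]
expect top [425.7 205.3] base [415.5 197.2]
```

Request:
move_arm:
  commands:
    - [[0.12, -0.1, -2], [0, 0, 0], 0.3]
    - [[0, 0, -2.5], [0, 0, 0], 0.3]
    - [[0, 0, -1.5], [0, 0, 0], 0.3]
    - [[0, 0, -1], [0, 0, 0], 0.3]
    - [[0, 0, -0.8], [0, 0, 0], 0.3]
    - [[0, 0, -0.4], [0, 0, 0], 0.3]
    - [[0, 0, 0], [0, 0, 0], 0.3]
    - [[0, 0, 0], [0, 0, 0], 0.3]

```text
t: 33.75
eef_pos: [541.1, 9.7, 108.5]
tcp_rot: [3.141, -0.0, 1.406]
ft_force: [1.1, -0.1, -0.6]
opening: 0.437
grip_force: 30.0
```

Request:
move_arm:
  commands:
    - [[0, 0, -0.2], [0, 0, 0], 0.3]
    - [[0, 0, 0], [0, 0, 0], 0.3]
    - [[0, 0, 0], [0, 0, 0], 0.6]
    - [[0, 0, 0], [0, 0, 0], 0.8]
    - [[0, 0, 0], [0, 0, 0], 1]
    - [[0, 0, 0], [0, 0, 0], 1]
    - [[0, 0, 0], [0, 0, 0], 1]
    - [[0, 0, 0], [0, 0, 0], 1]

```text
t: 34.55
eef_pos: [541.1, 9.6, 106.0]
tcp_rot: [3.141, -0.0, 1.406]
ft_force: [0.2, -0.3, -0.0]
opening: 0.888
grip_force: 0.0
```

Request:
move_arm:
  commands:
    - [[0, 0, 1.5], [0, 0, 0], 1]
    - [[0, 0, 3], [0, 0, 0], 1]
    - [[0, 0, 4], [0, 0, 0], 1]
    - [[0, -2, 4], [0, 0, 0], 1]
    - [[0, -4, 2], [0, 0, 0], 1]
    - [[0, -4, 0], [0, 0, 0], 1]
    - [[0, 0, 0], [0, 0, 0], 1]
    - [[0, 0, 0], [0, 0, 0], 1]

```text
t: 35.35
eef_pos: [540.7, -90.9, 250.9]
tcp_rot: [-3.142, -0.0, 1.404]
ft_force: [0.3, -0.1, -0.5]
opening: 1.005
grip_force: 0.0
```

```bash
python3 posts.py w10 31
python3 - <<'E'
from h import *
snap('top','t10')
a=np.load('pics/w10.npy')[:235]
b=cv2.resize(np.load('pics/t10.npy')[90:250,160:480],None,fx=2,fy=2,interpolation=cv2.INTER_CUBIC)
cv2.imwrite('pics/v10.png',np.vstack([a,b]))
E
```

```text
[540.7 -90.1 250.8] [-49.1 -69.6] [ 0.2  1.  -0.7]
[393  13  12  19 149] [397.9  20.9] [20.9 93. ]
[388  83  11  12  97] [392.9  89.2] [18.9 31.1]
[384 148  13  10 100] [390.7 151.8] [ 19.5 -30.5]
[536 206  16  24 370] [543.6 217.9] [ 193.1 -102.8]
expect top [394.1  88.7] base [387.9  92. ]
```

View pics/v10.png

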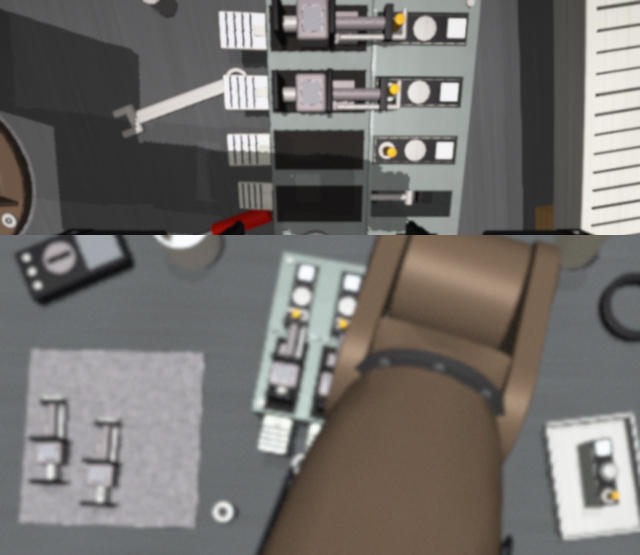

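The logger in lane 2 is hooked on its post at (393,89), with pocket 3's post free at (391,152). The popped cell stands in the tray, and both mat loggers are unmoved. Now for the middle logger.

Request:
move_arm:
  commands:
    - [[-0.6, 2, 0], [0, 0, 0], 1]
    - [[-1.2, 4.3, 0], [0, 0, 1], 1]
    - [[-1.2, 4.3, 0], [0, 0, 1], 1]
    - [[-1.2, 4.3, 0], [0, 0, 1], 1]
    - [[-1.2, 4.3, 0], [0, 0, 1], 1]
    - [[-1.2, 4.3, 0], [0, 0, 1], 1]
    - [[-1.2, 4.3, 0], [0, 0, 1], 1]
    - [[-1.2, 4.3, -1], [0, 0, 1], 1]
    - [[-1.2, 4.3, -2], [0, 0, 1], 1]
    - [[-1.2, 4.3, -3], [0, 0, 0.6], 1]

```text
t: 36.45
eef_pos: [426.4, 316.7, 193.3]
tcp_rot: [3.139, -0.001, 1.559]
ft_force: [0.6, -0.3, -0.5]
opening: 0.999
grip_force: 0.0
```

Request:
move_arm:
  commands:
    - [[-0.4, 1.06, -4], [0, 0, 0], 1]
    - [[0, 0, -4], [0, 0, 0], 1]
    - [[0, 0, 0], [0, 0, 0], 1]
    - [[0, 0, 0], [0, 0, 0], 1]
    - [[0, 0, 0], [0, 0, 0], 1]

```text
t: 36.95
eef_pos: [424.4, 324.8, 115.0]
tcp_rot: [3.139, -0.001, 1.556]
ft_force: [-0.7, -0.1, 0.3]
opening: 1.002
grip_force: 0.0
```

Request:
move_arm:
  commands:
    - [[-0.15, 0.27, -2], [0, 0, 0], 1]
    - [[0, 0, -2.5], [0, 0, 0], 1]
    - [[0, 0, -2], [0, 0, 0], 1]
    - [[0, 0, -1.3], [0, 0, 0], 1]
    - [[0, 0, -0.75], [0, 0, 0], 1]
    - [[0, 0, 0], [0, 0, 0], 1]
    - [[0, 0, 0], [0, 0, 0], 1]

```text
t: 37.65
eef_pos: [422.6, 327.2, 28.4]
tcp_rot: [3.141, -0.001, 1.556]
ft_force: [-0.5, -0.0, -0.0]
opening: 0.999
grip_force: 0.0
```

Request:
move_arm:
  commands:
    - [[0, 0, 0], [0, 0, 0], 0.3]
    - [[0, 0, 0], [0, 0, 0], 0.3]
    - [[0, 0, 0], [0, 0, 0], 0.3]
    - [[0, 0, 0], [0, 0, 0], 0.3]
    - [[0, 0, 0], [0, 0, 0], 0.3]
    - [[0, 0, 0], [0, 0, 0], 0.3]
    - [[0, 0, 0], [0, 0, 0], 0.3]
    - [[0, 0, 0], [0, 0, 0], 0.3]
    - [[0, 0, 0], [0, 0, 0], 0.3]
    - [[0, 0, 0], [0, 0, 0], 0.3]

```text
t: 38.65
eef_pos: [422.6, 327.1, 27.9]
tcp_rot: [3.14, -0.001, 1.556]
ft_force: [4.1, 0.3, 4.3]
opening: 0.435
grip_force: 30.0
```

Request:
move_arm:
  commands:
    - [[0, 0, 1.5], [0, 0, 0], 0.3]
    - [[0, 0, 3], [0, 0, 0], 0.3]
    - [[0, 0, 4], [0, 0, 0], 0.3]
    - [[0, 0, 4], [0, 0, 0], 0.3]
    - [[0.3, -1, 4], [0, 0, -0.6], 0.3]
    - [[1, -3.5, 0], [0, 0, -1], 0.3]
    - [[1.1, -3.8, 0], [0, 0, -1], 0.3]
    - [[1.1, -3.8, 0], [0, 0, -1], 0.3]
    - [[1.1, -3.8, 0], [0, 0, -1], 0.3]
    - [[1.1, -3.8, 0], [0, 0, -1], 0.3]

```text
t: 39.65
eef_pos: [478.5, 128.5, 192.1]
tcp_rot: [-3.14, 0.0, 1.458]
ft_force: [1.5, 0.8, -0.7]
opening: 0.438
grip_force: 30.0
```

Request:
move_arm:
  commands:
    - [[1.1, -3.8, 0], [0, 0, -1], 0.3]
    - [[1.1, -3.8, 0], [0, 0, -1], 0.3]
    - [[1.1, -3.8, 0], [0, 0, -1], 0.3]
    - [[1.1, -3.8, 0], [0, 0, 0], 0.3]
    - [[0.7, -2, 0], [0, 0, 0], 0.3]
    - [[0.1, -0.6, 0], [0, 0, 0], 0.3]
    - [[0, 0, 0], [0, 0, 0], 0.3]
    - [[0, 0, 0], [0, 0, 0], 0.3]
    - [[0, 0, 0], [0, 0, 0], 0.3]

```text
t: 40.55
eef_pos: [530.8, -46.9, 192.6]
tcp_rot: [-3.141, -0.0, 1.407]
ft_force: [-0.5, -0.3, -1.9]
opening: 0.44
grip_force: 30.0
```

```bash
python3 posts.py w11 -31; python3 -c "from h import *;print(state()['tcp_rot'],state()['opening'])"
```

```text
[530.9 -47.  192.7] [-65.8 -28.6] [-0.2  0.4 -2.3]
[428  46  17  18 191] [435.2  54.1] [21.5 93.2]
[420 128  16  14 142] [427.  134.3] [19.5 30.8]
[411 196  18  17 182] [419.8 204.3] [ 17.9 -29.6]
expect top [422.7 207.3] base [413.  199.1]
[-3.14144387e+00 -1.00569073e-04  1.40747566e+00] 0.43449190400798543
```

Request:
move_arm:
  commands:
    - [[-0.05, -0.3, -2], [0, 0, 0], 0.3]
    - [[0, 0, -2.5], [0, 0, 0], 0.3]
    - [[0, 0, -1.5], [0, 0, 0], 0.3]
    - [[0, 0, -1.2], [0, 0, 0], 0.3]
    - [[0, 0, -0.9], [0, 0, 0], 0.3]
    - [[0, 0, -0.5], [0, 0, 0], 0.3]
    - [[0, 0, 0], [0, 0, 0], 0.3]
    - [[0, 0, 0], [0, 0, 0], 0.3]

```text
t: 41.4
eef_pos: [530.9, -51.0, 107.1]
tcp_rot: [3.141, 0.0, 1.406]
ft_force: [-0.6, -0.2, -1.3]
opening: 0.437
grip_force: 30.0
```

Request:
move_arm:
  commands:
    - [[0, 0, -0.2], [0, 0, 0], 0.3]
    - [[0, 0, 0], [0, 0, 0], 0.3]
    - [[0, 0, 0], [0, 0, 0], 0.6]
    - [[0, 0, 0], [0, 0, 0], 0.8]
    - [[0, 0, 0], [0, 0, 0], 1]
    - [[0, 0, 0], [0, 0, 0], 1]
    - [[0, 0, 0], [0, 0, 0], 1]
    - [[0, 0, 0], [0, 0, 0], 1]

```text
t: 42.2
eef_pos: [530.9, -51.1, 104.7]
tcp_rot: [3.141, 0.0, 1.406]
ft_force: [-0.2, 0.4, 0.4]
opening: 0.881
grip_force: 0.0
```

Request:
move_arm:
  commands:
    - [[0, 0, 1.5], [0, 0, 0], 1]
    - [[0, 0, 3], [0, 0, 0], 1]
    - [[0, 0, 4], [0, 0, 0], 1]
    - [[0, -2, 4], [0, 0, 0], 1]
    - [[0, -4, 2], [0, 0, 0], 1]
    - [[0, -4, 0], [0, 0, 0], 1]
    - [[0, 0, 0], [0, 0, 0], 1]
    - [[0, 0, 0], [0, 0, 0], 1]

```text
t: 43.0
eef_pos: [530.5, -151.5, 249.4]
tcp_rot: [-3.141, -0.0, 1.404]
ft_force: [0.2, 0.1, -0.5]
opening: 1.0
grip_force: 0.0
```

```bash
python3 posts.py w12 -31
python3 - <<'E'
from fit import *
# compare lane strips: model points projected, brightness of loggers pods/hook in dock coords rectified at z=96+... 
im=np.load('pics/w12.npy')
def rect(fn,im,z,b0,a0=-110,a1=40,h=25):
    A,B=np.meshgrid(np.arange(a0,a1,1.5),np.arange(b0+h,b0-h,-1.5)); mp=np.array([w2px(fn,(*d2w(a,b),z)) for a,b in zip(A.ravel(),B.ravel())]).astype(np.float32)
    return cv2.remap(im,mp[:,0].reshape(A.shape),mp[:,1].reshape(A.shape),cv2.INTER_LINEAR)
# pod label (bright) at z=112, steel hook shank
for b in (93,31,-31):
    r=cv2.cvtColor(rect('w12',im,112,b,-85,-30),cv2.COLOR_BGR2GRAY).astype(float)
    n,_,st,ce=cv2.connectedComponentsWithStats((r>150).astype(np.uint8))
    print(b,[(int(st[i,4]),round(-85+1.5*ce[i][0],1),round(b+25-1.5*ce[i][1],1)) for i in range(1,n) if st[i,4]>15])
    # dark plate tops along centre line at z 134
    r=cv2.cvtColor(rect('w12',im,134,b,-130,20,9),cv2.COLOR_BGR2GRAY).mean(0); print('  prof',r.round().astype(int).tolist())
E
```

```text
[ 530.5 -150.7  249.3] [ -49.2 -131.1] [0.3 0.5 0.1]
[391  13  12  19 153] [395.9  21.4] [18.5 30.6]
[391  83  11  12 100] [395.8  89. ] [ 21.3 -30.4]
[544 164  18  48 796] [552.8 186.5] [ 195.9 -128.6]
expect top [394.6  89. ] base [388.3  92.3]
93 []
  prof [0, 0, 0, 0, 0, 0, 0, 0, 0, 0, 0, 0, 0, 0, 0, 0, 0, 0, 0, 0, 0, 0, 0, 0, 0, 0, 0, 0, 0, 0, 0, 0, 0, 0, 0, 0, 0, 0, 0, 0, 0, 0, 0, 0, 0, 0, 0, 0, 0, 0, 0, 0, 0, 0, 0, 0, 0, 0, 0, 0, 0, 0, 0, 0, 0, 0, 0, 0, 0, 0, 0, 0, 0, 0, 0, 0, 0, 0, 0, 0, 0, 0, 0, 0, 0, 0, 0, 0, 0, 0, 0, 0, 0, 0, 0, 0, 0, 0, 0, 0]
31 [(426, np.float64(-65.1), np.float64(28.4)), (19, np.float64(-35.1), np.float64(30.7)), (17, np.float64(-34.8), np.float64(24.4)), (18, np.float64(-36.3), np.float64(11.1))]
  prof [146, 136, 112, 134, 142, 136, 108, 91, 115, 119, 115, 90, 101, 115, 115, 114, 114, 113, 112, 109, 105, 132, 118, 53, 44, 42, 23, 24, 43, 58, 68, 72, 73, 73, 74, 74, 83, 118, 144, 152, 154, 155, 154, 153, 152, 152, 154, 155, 154, 154, 153, 151, 147, 135, 107, 60, 40, 44, 40, 64, 89, 92, 93, 92, 91, 92, 92, 93, 93, 92, 92, 88, 75, 66, 65, 66, 66, 67, 91, 130, 141, 129, 151, 171, 150, 122, 110, 94, 94, 96, 94, 94, 106, 127, 142, 148, 150, 151, 159, 156]
-31 [(164, np.float64(-60.0), np.float64(-8.9)), (422, np.float64(-63.3), np.float64(-30.8)), (20, np.float64(-34.0), np.float64(-23.2)), (20, np.float64(-34.0), np.float64(-42.8)), (37, np.float64(-58.0), np.float64(-55.5))]
  prof [242, 224, 170, 217, 242, 239, 199, 176, 232, 241, 230, 178, 205, 234, 237, 238, 237, 237, 237, 226, 171, 153, 128, 64, 40, 55, 62, 42, 17, 21, 69, 118, 134, 138, 138, 139, 138, 132, 133, 165, 187, 182, 180, 182, 182, 185, 186, 185, 184, 183, 182, 183, 190, 189, 176, 143, 81, 47, 58, 54, 83, 138, 153, 154, 154, 153, 153, 153, 152, 151, 151, 151, 148, 126, 103, 100, 99, 101, 117, 144, 150, 141, 152, 159, 141, 121, 124, 114, 87, 79, 83, 78, 72, 82, 115, 140, 148, 149, 162, 194]
```

Request:
move_arm:
  commands:
    - [[0, 4, 3], [0, 0, 0], 0]
    - [[0, 3, 3], [0, 0, 0], 0]
    - [[0, 0, 0], [0, 0, 0], 0]
    - [[0, 0, 0], [0, 0, 0], 0]
    - [[0, 0, 0], [0, 0, 0], 0]

```text
t: 43.55
eef_pos: [530.4, -80.7, 308.6]
tcp_rot: [-3.14, -0.0, 1.407]
ft_force: [-0.5, -0.5, -0.7]
opening: 0.64
grip_force: 0.0
```

```bash
cat > chk.py <<'E'
import sys
from fit import *
fn=sys.argv[1]
import subprocess
def rect(fn,im,z,b0,a0,a1,h=25):
    A,B=np.meshgrid(np.arange(a0,a1,1.5),np.arange(b0+h,b0-h,-1.5)); mp=np.array([w2px(fn,(*d2w(a,b),z)) for a,b in zip(A.ravel(),B.ravel())]).astype(np.float32)
    return cv2.remap(im,mp[:,0].reshape(A.shape),mp[:,1].reshape(A.shape),cv2.INTER_LINEAR)
snap('wrist',fn); im=np.load(f'pics/{fn}.npy')
for b in (93,31,-31):
    r=cv2.cvtColor(rect(fn,im,112,b,-85,-30),cv2.COLOR_BGR2GRAY)
    o=[]
    for th in (120,150,190):
        n,_,st,ce=cv2.connectedComponentsWithStats((r>th).astype(np.uint8)); o+=[(th,int(st[i,4]),float(round(-85+1.5*ce[i][0],1)),float(round(b+25-1.5*ce[i][1],1))) for i in range(1,n) if 150<st[i,4]<700]
    print(b,o)
    p=cv2.cvtColor(rect(fn,im,134,b,-115,-30,9),cv2.COLOR_BGR2GRAY).mean(0); print('  dark a:',[float(-115+1.5*i) for i in np.where(p<75)[0]])
hsv=cv2.cvtColor(im,cv2.COLOR_BGR2HSV); m=cv2.inRange(hsv,(8,120,60),(30,255,255)); n,_,st,ce=cv2.connectedComponentsWithStats(m)
print([(ce[i].round(1).tolist(),w2d(px2w(fn,*ce[i],108)).round(1).tolist()) for i in range(1,n) if st[i,4]>30 and ce[i][1]<240])
E
python3 chk.py w13
```

```text
93 [(120, 640, -64.0, 98.7), (150, 581, -64.0, 99.0)]
  dark a: [-97.0, -95.5, -94.0, -92.5, -91.0, -89.5, -88.0, -86.5, -46.0, -44.5, -43.0, -41.5, -40.0]
31 [(120, 176, -57.8, 53.2), (120, 515, -65.0, 25.7), (150, 399, -64.5, 27.4)]
  dark a: [-97.0, -95.5, -94.0, -92.5, -91.0, -89.5, -47.5, -46.0, -44.5, -43.0]
-31 [(120, 352, -62.9, -26.6), (150, 256, -60.7, -26.6)]
  dark a: [-98.5, -97.0, -95.5, -94.0, -92.5, -91.0, -89.5, -88.0, -86.5, -46.0, -44.5, -43.0, -41.5, -40.0]
[([396.9, 45.7], [20.5, 92.5]), ([392.5, 102.5], [18.3, 30.7]), ([391.7, 154.9], [20.5, -30.4]), ([524.8, 221.4], [198.3, -115.5])]
```

Request:
move_arm:
  commands:
    - [[-0.4, -3, 0], [0, 0, 0], 0]
    - [[-0.5, -3, -2], [0, 0, 0], 0]
    - [[-0.4, -2.3, -4], [0, 0, 0], 0]
    - [[0, 0, -4], [0, 0, 0], 0]
    - [[0, 0, -4], [0, 0, 0], 0]
    - [[0, 0, -3], [0, 0, 0], 0]
    - [[0, 0, -2], [0, 0, 0], 0]
    - [[0, 0, 0], [0, 0, 0], 0]
    - [[0, 0, 0], [0, 0, 0], 0]

```text
t: 44.5
eef_pos: [517.5, -164.4, 119.4]
tcp_rot: [-3.14, -0.0, 1.405]
ft_force: [-0.3, 0.1, 0.6]
opening: 0.005
grip_force: 0.0
```

Request:
move_arm:
  commands:
    - [[0, 0, -1.5], [0, 0, 0], 0]
    - [[0, 0, -0.6], [0, 0, 0], 0]
    - [[0, 0, -0.3], [0, 0, 0], 0]
    - [[0, 0, -0.3], [0, 0, 0], 0]
    - [[0, 0, 0], [0, 0, 0], 0]

```text
t: 45.0
eef_pos: [518.2, -164.4, 95.8]
tcp_rot: [3.139, 0.001, 1.406]
ft_force: [-8.1, 1.2, 28.9]
opening: 0.01
grip_force: 14.9
```

Run:
```python
from fit import *
for fn,(u,v) in dict(w1=(396.6,162.4),w6=(186,119)).items():
    im=np.load(f'pics/{fn}.npy'); g=cv2.cvtColor(im,cv2.COLOR_BGR2GRAY); x0,y0=int(u)-22,int(v)-22; c=g[y0:y0+44,x0:x0+44]
    n,l,st,ce=cv2.connectedComponentsWithStats((c<60).astype(np.uint8)); i=l[22,22]
    p=ce[i]+[x0,y0]; print(fn,st[i],p, [w2d(px2w(fn,*p,z)).round(1).tolist() for z in (84,98)])
    n,l,st,ce=cv2.connectedComponentsWithStats((c>200).astype(np.uint8))
    print([(st[i].tolist(),(ce[i]+[x0,y0]).round(1),w2d(px2w(fn,*(ce[i]+[x0,y0]),84)).round(1)) for i in range(1,n) if st[i,4]>20])
s=state(); print(s['eef_pos'],w2d(s['eef_pos']),s['ft_force'])
```

```text
w1 [ 14  16  16  16 211] [395.6492891  163.37440758] [[-61.4, -147.5], [-59.7, -144.2]]
[([29, 0, 7, 44, 173], array([406.7, 160.8]), array([ -57.5, -164.3]))]
w6 [   0    0   44   44 1904] [185.3855042 118.4637605] [[-59.2, -143.2], [-57.1, -149.2]]
[([0, 0, 44, 44, 1193], array([185.1, 117.9]), array([ -58.7, -142.7]))]
[ 518.17858766 -164.43187458   95.8419068 ] [ -59.11378024 -146.59122311] [-8.10250949  1.20538918 28.85542412]
```

The position is right, but the shut fingers met something stiff at z=95.8, probably the collar around the key. I'll press with a single finger, the front one, which has a smaller footprint.

Request:
move_arm:
  commands:
    - [[0, 0, 2], [0, 0, 0], 0]
    - [[0, 0, 2], [0, 0, 0], 0.4]
    - [[-1.9, 0.35, 0], [0, 0, 0], 0.7]
    - [[-2, 0.37, 0], [0, 0, 0], 0.7]
    - [[0, 0, 0], [0, 0, 0], 0.7]
    - [[0, 0, 0], [0, 0, 0], 0.7]
    - [[0, 0, 0], [0, 0, 0], 0.7]
    - [[0, 0, 0], [0, 0, 0], 0.7]

```text
t: 45.8
eef_pos: [479.3, -157.0, 132.6]
tcp_rot: [3.141, 0.0, 1.406]
ft_force: [0.1, 1.2, -0.3]
opening: 0.536
grip_force: 0.0
```

Request:
move_arm:
  commands:
    - [[0, 0, -2], [0, 0, 0], 0.7]
    - [[0, 0, -1], [0, 0, 0], 0.7]
    - [[0, 0, -0.4], [0, 0, 0], 0.7]
    - [[0, 0, -0.3], [0, 0, 0], 0.7]
    - [[0, 0, 0], [0, 0, 0], 0.7]

```text
t: 46.3
eef_pos: [478.3, -156.6, 96.2]
tcp_rot: [-3.141, -0.0, 1.406]
ft_force: [-6.0, 0.7, 7.9]
opening: 0.699
grip_force: 3.9
```

Request:
move_arm:
  commands:
    - [[0, 0, 1.0], [0, 0, 0], 0.7]
    - [[0, 0, 0], [0, 0, 0], 0.7]
    - [[0, 0, 0], [0, 0, 0], 0.7]

```text
t: 46.6
eef_pos: [479.0, -157.0, 106.0]
tcp_rot: [3.14, 0.0, 1.406]
ft_force: [0.8, 0.0, 0.9]
opening: 0.699
grip_force: 0.0
```

Request:
move_arm:
  commands:
    - [[0, 0, -0.2], [0, 0, 0], 0.7]
    - [[0, 0, 0], [0, 0, 0], 0.7]
    - [[0, 0, 0], [0, 0, 0], 0.7]

```text
t: 46.9
eef_pos: [478.6, -156.8, 103.3]
tcp_rot: [-3.141, -0.0, 1.406]
ft_force: [-1.0, 0.4, -0.0]
opening: 0.699
grip_force: 0.0
```

Request:
move_arm:
  commands:
    - [[0, 0, -0.2], [0, 0, 0], 0.7]
    - [[0, 0, 0], [0, 0, 0], 0.7]
    - [[0, 0, 0], [0, 0, 0], 0.7]

```text
t: 47.2
eef_pos: [478.8, -156.9, 101.6]
tcp_rot: [3.141, 0.0, 1.406]
ft_force: [0.4, 0.5, 1.4]
opening: 0.701
grip_force: 0.8
```

Request:
move_arm:
  commands:
    - [[0, 0, -0.2], [0, 0, 0], 0.7]
    - [[0, 0, 0], [0, 0, 0], 0.7]
    - [[0, 0, 0], [0, 0, 0], 0.7]

```text
t: 47.5
eef_pos: [478.7, -156.9, 99.6]
tcp_rot: [3.141, 0.0, 1.406]
ft_force: [0.4, 0.2, 2.9]
opening: 0.701
grip_force: 1.4
```

Request:
move_arm:
  commands:
    - [[0, 0, -0.2], [0, 0, 0], 0.7]
    - [[0, 0, 0], [0, 0, 0], 0.7]
    - [[0, 0, 0], [0, 0, 0], 0.7]

```text
t: 47.8
eef_pos: [478.8, -156.9, 97.7]
tcp_rot: [3.141, 0.0, 1.406]
ft_force: [1.0, -0.0, 3.7]
opening: 0.699
grip_force: 2.0
```

Request:
move_arm:
  commands:
    - [[0, 0, -0.2], [0, 0, 0], 0.7]
    - [[0, 0, 0], [0, 0, 0], 0.7]
    - [[0, 0, 0], [0, 0, 0], 0.7]

```text
t: 48.1
eef_pos: [478.8, -156.9, 96.1]
tcp_rot: [3.141, 0.0, 1.406]
ft_force: [-1.6, 0.7, 11.3]
opening: 0.698
grip_force: 5.8
```

Request:
move_arm:
  commands:
    - [[0, 0, -0.2], [0, 0, 0], 0.7]
    - [[0, 0, 0], [0, 0, 0], 0.7]
    - [[0, 0, 0], [0, 0, 0], 0.7]

```text
t: 48.4
eef_pos: [479.0, -156.9, 95.6]
tcp_rot: [3.139, 0.001, 1.406]
ft_force: [-8.0, 3.1, 33.6]
opening: 0.701
grip_force: 16.3
```

Request:
move_arm:
  commands:
    - [[0, 0, -0.2], [0, 0, 0], 0.7]
    - [[0, 0, 0], [0, 0, 0], 0.7]
    - [[0, 0, 0], [0, 0, 0], 0.7]

```text
t: 48.7
eef_pos: [479.1, -157.0, 95.0]
tcp_rot: [3.138, 0.001, 1.406]
ft_force: [-16.8, 5.7, 53.9]
opening: 0.702
grip_force: 27.0
```

The key springs from about z=102 to 96 at under 5 N, then hits a hard stop: it was fully pressed. Now I let go and check everything.

Request:
move_arm:
  commands:
    - [[0, 0, 1.5], [0, 0, 0], 0.7]
    - [[0, 0, 3], [0, 0, 0], 0.7]
    - [[0, 0, 4], [0, 0, 0], 0.7]
    - [[1, 2, 4], [0, 0, 0], 0.7]
    - [[2, 3, 4], [0, 0, 0], 0.7]
    - [[2, 3, 4], [0, 0, 0], 0.7]
    - [[0, 0, 0], [0, 0, 0], 0.7]
    - [[0, 0, 0], [0, 0, 0], 0.7]
    - [[0, 0, 0], [0, 0, 0], 0.7]

```text
t: 49.6
eef_pos: [525.0, -81.4, 289.5]
tcp_rot: [-3.139, -0.0, 1.406]
ft_force: [0.5, 0.3, -0.0]
opening: 0.703
grip_force: 0.0
```

```bash
python3 chk.py w14; python3 -c "
from fit import *
s=state();print(s['eef_pos'],s['ft_force'])
im=np.load('pics/w14.npy');g=cv2.cvtColor(im,cv2.COLOR_BGR2GRAY)
# vent discs of the three cells at z=80: apparent centre tells the height
for b in (93,31,-31):
    u,v=w2px('w14',(*d2w(51,b),80)); x0,y0=int(u)-11,int(v)-11
    n,l,st,ce=cv2.connectedComponentsWithStats((g[y0:y0+22,x0:x0+22]>0.8*g[int(v),int(u)]).astype(np.uint8)); i=l[11,11]; print(b,st[i],w2d(px2w('w14',*(ce[i]+[x0,y0]),80)).round(1))
"
```

```text
93 [(120, 639, -64.0, 98.7), (150, 546, -64.1, 97.8)]
  dark a: [-97.0, -95.5, -94.0, -92.5, -91.0, -89.5, -88.0, -86.5, -46.0, -44.5, -43.0, -41.5, -40.0]
31 [(120, 185, -58.0, 53.0), (120, 475, -64.6, 27.4), (150, 398, -64.5, 27.4)]
  dark a: [-98.5, -97.0, -95.5, -94.0, -92.5, -91.0, -89.5, -47.5, -46.0, -44.5, -43.0]
-31 [(120, 347, -62.6, -26.4), (150, 260, -60.7, -26.5)]
  dark a: [-100.0, -98.5, -97.0, -95.5, -94.0, -92.5, -91.0, -89.5, -88.0, -47.5, -46.0, -44.5, -43.0, -41.5, -40.0]
[([406.0, 39.5], [20.5, 92.7]), ([401.2, 99.6], [18.6, 30.9]), ([400.0, 155.1], [20.7, -30.4]), ([537.0, 224.6], [195.5, -115.1])]
[525.00990544 -81.55633834 289.43823431] [-0.80455657 -0.07847787  0.59008367]
93 [  4   1  18  21 300] [53.5 93.7]
31 [  3   2  19  20 285] [51.6 31.2]
-31 [  6   2  16  19 238] [ 53.4 -30.6]
```

```bash
python3 -c "
from cell import env
print(env.job_done())"
```

```text
the job is handed in; nothing more can be done
None
```

The job is handed in with every step carried out: popped cell upright in the reject tray, fresh cell seated in pocket 2, loggers hooked on all three sound cells, start key pressed fully and released. My last camera check agreed, but the hand-in returned no verdict.

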